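# Unlock a small painting and show it to the inspection camera

## Robot

A 6-joint arm with a two-finger parallel gripper is mounted at the origin on the work surface. World frame = base frame: x ahead of the robot, y to its left, z up, the work surface at z = 0. Lengths are in m, angles in rad, forces in N, time in s.
With the tool pointing down it reaches from about 0.425 to 0.95 m from the base axis. Payload 14.7 kg.
Tool frame: the origin (TCP) lies at the very end of the fingers, on their centre line; the grasp point (between the pads) lies 19 mm behind it; y points along the fingers, z is the direction in which the jaws open and shut, and the axes are right-handed (so a half turn about y gives the same grasp; the last joint's range is limited). The gripper opens to 85 mm and grips with 20 to 120 N. Pads are 22 mm wide; open, the fingers measure 114 mm over their backs; the gripper's body (76 mm by 85 mm) begins 54 mm behind the grasp point. The pads swing forward as they close: fully open they stand 13 mm farther back than shut.
Start: joints at [-1.353, 0.48, 1.596, -0, 1.065, -0.047], TCP at [0.17, -0.627, 0.231] pointing down, gripper open.
Joint ranges: [-2.75, 2.75], [-0.82, 2.05], [0.23, 2.67], [-1.56, 4.7], [0.09, 2.69], [-2.92, 2.92]. Speed limits (rad/s): [1.89, 1.89, 2.39, 3.01, 3.01, 3.01].

## Interface

Orientations are given as a 3x3 rotation matrix whose columns are the frame's x, y, z axes.
In Python, from bench import robot gives the robot as it stands.
- The arm moves only by the tool play_rows, never from a script. Its argument "plan" is a list of rows, each an object with "translation": the shift along the tool's x, y, z scaled (see below), a list of three; "rotation": the turn, a rotation vector about the tool's x, y, z scaled (see below), a list of three; "hand": the gripper's target within -1 to 1 (fully open at 1, half-way at 0, shut at -1). In form: [{"translation": [dx, dy, dz], "rotation": [ax, ay, az], "hand": hand}, ...]. A call has 1 to 5 rows; each row shifts and turns the commanded pose from where the row before left it, along the tool's axes as they then stand; what a row does not reach is not made up. The controller multiplies each number of a shift by 50 mm and each number of a turn by 5 degrees. A row lasts 1/10 s, in which the tool goes at most 50 mm and 8.59 degrees, less where a joint would pass 70% of its speed; a pose out of reach is approached as far as the arm can. A call with a number of a shift or a turn outside -1 to 1 is refused whole. A call with a gripper value outside its range is refused whole. The fingers move at their own pace and stop on an object; "newtons" is the grip in N (left out, the last holds). Time passes only in rows, so rows that do not move let the fingers close. It gives the time, the measured TCP pose, the force and the opening at its end, in the units of the state.
- robot.get_obs(): the state, without advancing time (a new reading comes with each control period).
- robot.read_camera(name): name is "side" or "top"; returns (picture, depth): 480x640x3 uint8, red, green, blue; 480x640 float32, m along the optical axis (not along the pixel's ray), 0 where there is no reading.
- robot.get_calibration(name): a dict with "K" (3x3 intrinsics, pixels), "distortion" ([k1, k2, p1, p2, k3] as OpenCV has them; the pictures are not rectified), "R" (3x3) and "t" (3): a world point X has camera coordinates R X + t. Camera axes: x right, y down, z forward; pixel columns grow to the right and rows downward; lengths in m; the calibration is good to about 2 mm. A picture is of the moment at which its call begins. get_calibration takes no time and is no camera call.
- robot.hand_in(): hands the job in, once; it reports no verdict.
Trained networks look in the newest picture that a camera, given by its name, has taken for a name from the list of things; names that differ only in an ending like _2 or _b are one class to them, and where a whole thing is asked for, a point or a joint stands for the part that bears it (a point fixed in the world has none). Each returns a list of dicts, best first, with "score" (0 to 1); they miss things now and then, are a little off and sometimes report something else, mostly with a low value. They report only what shows in the picture. A call takes as long as a camera call. They do not tell look-alikes from the thing itself.
- robot.silhouettes(camera, label): "region" (480x640 bool, what is visible of it) and "extent" ([left, top, right, bottom] in pixels, round what is visible of it).
- robot.tip_of(camera, label): "centre" ([column, row] in pixels: a listed point, or the origin of a listed thing).
The state is a dict: "t": time; "joints": joint angles; "joint_velocities": joint speeds; "joint_efforts": joint torques, N m; "position": TCP position; "orientation": TCP orientation; "force": force on the tool from outside, world axes, zero at the start; "torque": the same for the moment, N m; "finger_gap": finger opening in m.
Only numpy, scipy, OpenCV 4.12 (cv2) and the standard library are available. Lean on these libraries where they do the work, as an engineer would, in place of code of your own. Each camera call takes 0.05 s, during which the arm holds its last target.

## Task

Put the square key into the recess of the turn-button on the panel holder and turn it about a quarter turn counter-clockwise (seen from above), so that its arm swings well clear of the panel; move the arm only with the key, never pushing on the button or the holder with the gripper, and leave the key standing in the recess. Then lift the small painted panel out and hold it still in the air in front of the inspection camera: right way up, picture side square to the lens, the middle of the picture side on the lens axis 20 cm from the glass. Finish while still holding it there; do not disturb the camera or the jar, palette knife and cup.

Things in the scene. Friction and masses are not known exactly. Their poses are not given: they have to be found in the camera images.
- holder: Fixed plywood panel holder. Origin: on the table under the middle of its slot, z up. Baseplate 100 (x) x 200 (y, -130 to +70) x 10 mm. Slot 20 mm wide (x), 105 mm long (y), floor at z = 10, wall tops at z = 40, walls 12 mm thick (8 at the ends). A 26 mm steel post at x = 0, y = -100 carries the turn-button at its top, z = 120. Stands turned differently each time.
- panel: Small wooden painting, 18 mm thick (x), 100 wide (y), 110 tall (z), about 110 g, upright in the slot, 30 mm of it sunk. Origin: centre of its underside. +x points out of the picture side, +z is the picture's up; axes parallel to the holder's at the start. Grip it across its thickness at the middle of its top edge. The button's arm, 2 mm above its -y top corner, blocks lifting.
- picture (a point): Middle of the panel's picture side (white with blue, grey and green patches, its top 38 mm bare wood; the back is all bare): 9 mm along the panel's +x and 55 mm above its underside. Axes as the panel's.
- button (a joint): Turn-button on the post: steel block 38 x 38 x 24 mm with a flat arm 14 mm wide, 8 thick, reaching 66 mm from the axis. Rad; 0 = arm over the panel, along the holder's +y; starts at 0 to 0.2, grows counter-clockwise seen from above, stops at 1.6. Clear of the panel above 0.6; turn it to 0.9 or more. Friction 0.05 N m; stays where left.
- recess (a point): Centre of the mouth of the square recess in the top of the turn-button, 148 mm above the table. Recess 14.5 mm square, 20 deep, vertical, sides parallel to this point's x and y axes, which turn with the button. The 12 mm key has about 0.2 rad of play before the button follows; it fits at any of the four quarter turns.
- key: Steel square key, 96 mm tall, 120 g, upright in its block. Origin: centre of the lower end of its tip, z up. Tip 12 mm square (lowest 5 mm a cone, 12 to 7), 18 long, sides parallel to x and y; 26 mm round collar at z 18 to 24, which rests on the face around the hole when the tip is fully in; 12 mm shank; flat wing handle at z 60 to 96, 14 mm thick (x), 46 wide (y): grip it across its 14 mm.
- keyblock: Fixed wooden block 60 x 60 x 28 mm in which the key stands, tip 18 mm down in a loose 15 mm square hole. Origin: centre of its underside.
- head: Inspection camera on a copy stand: black box 110 mm wide (y), 72 tall (z), 58 mm round lens. Origin: centre of the front glass. It looks along its -x, tipped 20 degrees down; +x points back into the camera, y is level. A panel shown rightly has panel +x along head +x and panel +z along head +z. Height and direction differ each time.
- focus (a point): Point in the air on the lens axis, 200 mm in front of the front glass: where the middle of the picture side must be. Axes as the camera head's.
- jar: Bystander: closed glass jar, 60 mm diameter, 75 mm tall. Origin: centre of its underside.
- knife: Bystander: palette knife lying flat on the bench, about 250 mm long along its x. Origin: in its underside.
- tub: Bystander: white ceramic cup without handle, 68 mm rim diameter, 55 mm tall. Origin: centre of its underside.
Mind the look-alikes: they are no part of the job. Of the things that look like the panel, the largest one is meant.

How it is judged:
By the outcome, as a careful person would: the job done as asked, in the order asked, and still so for the second after the job is handed in, while the arm keeps its last pose, push and grip.
It also fails if it takes over 61 s, if anything falls off the work surface, if the arm or the gripper's body presses on something with over 40 N, if the wrist force passes 120 N, or if a joint passes its speed limit or range.

## Working session

There is one attempt and no reset: what is moved stays moved. The work goes in short steps, Python scripts to look and compute and a tool call to move; the robot and the scene stay as the last step left them, time stands still between calls to the robot, and variables do not carry over. Pictures are saved under pics/ and viewed, and the job is handed in when it is done.

Besides the shell and the picture viewer there is one more tool, called as name(argument=value, ...), one argument or row to a line, values as JSON. play_rows: Moves the arm, as the interface text tells. Its arguments: {"type":"object","properties":{"plan":{"type":"array","items":{"type":"object","properties":{"translation":{"type":"array","items":{"type":"number"}},"rotation":{"type":"array","items":{"type":"number"}},"hand":{"type":"number"}}}},"newtons":{"type":"number"}},"required":["plan"]}

```bash
ls; mkdir -p pics; python3 - <<'E'
from bench import robot
import cv2, numpy as np
o=robot.get_obs()
for k in o: print(k,np.round(o[k],4).tolist())
for n in("side","top"):
    p,d=robot.read_camera(n); cv2.imwrite(f"pics/{n}0.png",p[:,:,::-1]); np.savez(f"{n}0.npz",p=p,d=d)
    c=robot.get_calibration(n); print(n,{k:np.round(v,4).tolist() for k,v in c.items()})
E
```

```text
pics
t 0.0
joints [-1.3526, 0.4809, 1.5968, 0.0, 1.0651, -0.0466]
joint_velocities [0.0005, -0.0002, -0.0023, -0.0004, 0.0004, 0.0003]
joint_efforts [-0.0001, -95.0668, -43.0193, -0.0, 0.0124, -0.0]
position [0.1701, -0.6269, 0.2307]
orientation [[-0.9651, -0.0003, 0.2617], [-0.2617, 0.0012, -0.9651], [-0.0001, -1.0, -0.0012]]
force [0.2619, 0.3052, -0.039]
torque [-0.0874, -0.0211, 0.0051]
finger_gap 0.0851
side {'K': [[434.2494, 0.0, 321.9449], [0.0, 434.2494, 247.9474], [0.0, 0.0, 1.0]], 'distortion': [-0.0203, 0.0, 0.0, 0.0, 0.0], 'R': [[0.9995, -0.025, -0.019], [-0.0312, -0.7161, -0.6974], [0.0038, 0.6976, -0.7165]], 't': [-0.531, 0.1618, 1.1343]}
top {'K': [[477.0429, 0.0, 312.6285], [0.0, 477.0429, 245.6599], [0.0, 0.0, 1.0]], 'distortion': [-0.079, 0.0, 0.0, 0.0, 0.0], 'R': [[-0.0121, -0.9999, -0.0107], [-0.9944, 0.0132, -0.1047], [0.1048, 0.0093, -0.9944]], 't': [0.0527, 0.5491, 1.1087]}
```

View pics/side0.png

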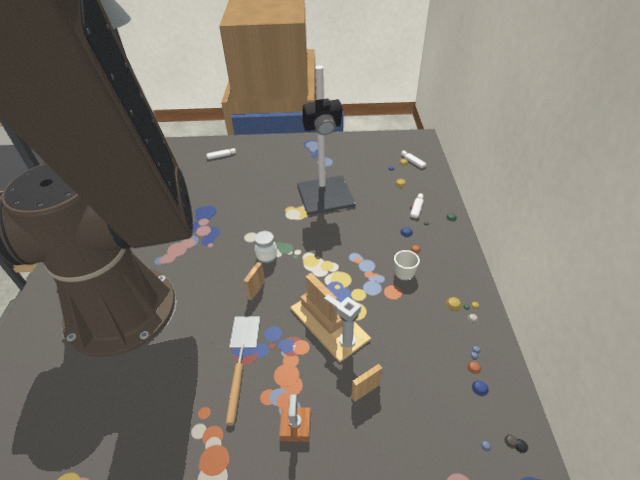

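View pics/top0.png

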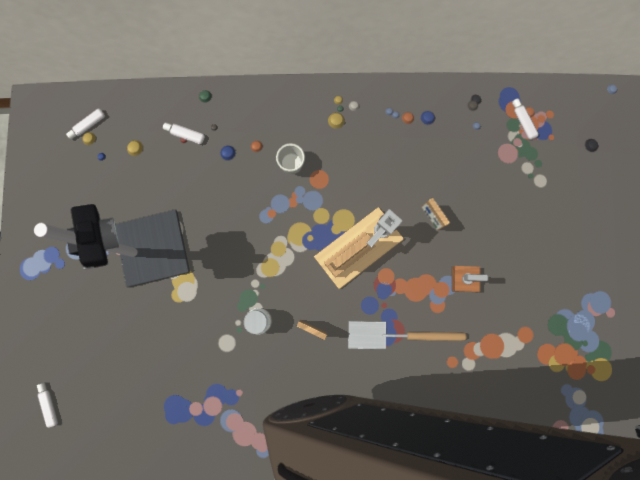

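```bash
python3 - <<'E'
from bench import robot
import numpy as np
for n in("side","top"):
    for l in ["holder","panel","picture","button","recess","key","keyblock","head","focus","jar","knife","tub"]:
        try: print(n,l,[(np.round(r['centre'],1).tolist(),round(float(r['score']),2)) for r in robot.tip_of(n,l)], [(np.round(r['extent'],0).tolist(),round(float(r['score']),2)) for r in robot.silhouettes(n,l)] if l in("panel","key","head","button") else '')
        except Exception as e: print(n,l,e)
print(robot.get_obs()['t'])
E
```

```text
side holder [([322.1, 315.9], 0.95)] 
side panel [([258.2, 289.8], 0.82), ([320.9, 313.1], 0.81), ([365.7, 394.8], 0.8)] [([353.0, 368.0, 384.0, 399.0], 0.88), ([305.0, 272.0, 335.0, 322.0], 0.86), ([395.0, 254.0, 419.0, 281.0], 0.64), ([245.0, 260.0, 267.0, 298.0], 0.63), ([224.0, 318.0, 260.0, 425.0], 0.52)]
side picture [([323.9, 298.9], 0.89), ([255.0, 279.0], 0.81)] 
side button it knows: focus, head, holder, jar, key, keyblock, knife, panel, picture, recess, tub
side recess [([350.7, 307.3], 0.63)] 
side key [([291.0, 423.1], 0.79)] [([286.0, 393.0, 304.0, 426.0], 0.62)]
side keyblock [([293.9, 425.6], 0.78)] 
side head [([326.2, 128.7], 0.57)] [([301.0, 98.0, 341.0, 138.0], 0.63)]
side focus [] 
side jar [([267.6, 256.8], 0.72), ([319.0, 316.4], 0.45)] 
side knife [([236.7, 363.0], 0.82)] 
side tub [([349.9, 307.6], 0.72), ([404.8, 272.2], 0.61), ([319.7, 314.4], 0.26)] 
top holder [([346.7, 253.8], 0.95), ([349.9, 252.9], 0.35)] 
top panel [([346.5, 251.7], 0.74), ([429.6, 218.2], 0.62), ([308.8, 330.6], 0.46)] [([330.0, 232.0, 372.0, 268.0], 0.91), ([295.0, 322.0, 328.0, 340.0], 0.75), ([421.0, 200.0, 448.0, 228.0], 0.58)]
top picture [([346.8, 249.6], 0.65), ([309.3, 330.9], 0.63), ([292.2, 162.9], 0.48)] 
top button it knows: focus, head, holder, jar, key, keyblock, knife, panel, picture, recess, tub
top recess [([386.7, 221.7], 0.92)] 
top key [([464.4, 279.8], 0.64)] []
top keyblock [([465.4, 275.9], 0.9)] 
top head [([118.1, 229.9], 0.95)] [([70.0, 205.0, 118.0, 270.0], 0.79), ([275.0, 145.0, 306.0, 174.0], 0.3)]
top focus [([254.9, 320.0], 0.59)] 
top jar [([254.0, 319.8], 0.95)] 
top knife [([407.2, 335.5], 0.88)] 
top tub [([292.4, 161.3], 0.76), ([116.6, 232.1], 0.39)] 
1.5
```

```bash
cat > h.py <<'E'
import numpy as np, cv2, json
from bench import robot
CAL={n:{k:np.array(v,float) for k,v in robot.get_calibration(n).items()} for n in("side","top")}
def ray(n,uv):
    c=CAL[n]; q=cv2.undistortPoints(np.array(uv,float).reshape(-1,1,2),c["K"],c["distortion"]).reshape(-1,2)
    d=np.c_[q,np.ones(len(q))]@c["R"]; o=-c["R"].T@c["t"]; return o,d
def atz(n,uv,z):
    o,d=ray(n,uv); return o+d*((z-o[2])/d[:,2])[:,None]
def proj(n,X):
    c=CAL[n]; return cv2.projectPoints(np.array(X,float).reshape(-1,3),cv2.Rodrigues(c["R"])[0],c["t"],c["K"],c["distortion"])[0].reshape(-1,2)
def cloud(n,d,mask=None):
    if mask is None: mask=d>0
    v,u=np.nonzero(mask&(d>0)); o,r=ray(n,np.c_[u,v]); return o+r*d[v,u][:,None], u, v
def tri(uvs,uvt):
    (o1,d1),(o2,d2)=ray("side",uvs),ray("top",uvt); d1,d2=d1[0],d2[0]
    s=np.linalg.lstsq(np.c_[d1,-d2],o2-o1,rcond=None)[0]; a,b=o1+s[0]*d1,o2+s[1]*d2
    return (a+b)/2,np.linalg.norm(a-b)
def crop(p,box,f,name):
    l,t,r,b=box; cv2.imwrite(name,cv2.resize(np.ascontiguousarray(p[t:b,l:r,::-1]),None,fx=f,fy=f,interpolation=cv2.INTER_CUBIC))
E
python3 - <<'E'
from h import *
S=np.load("side0.npz");T=np.load("top0.npz")
crop(T['p'],(300,185,500,305),4,"pics/tc.png"); crop(S['p'],(240,255,400,445),3,"pics/sc.png")
crop(T['p'],(30,190,200,300),4,"pics/th.png"); crop(S['p'],(280,80,370,220),4,"pics/sh.png")
print("recess",tri([350.7,307.3],[386.7,221.7]),atz("top",[386.7,221.7],.148),atz("side",[350.7,307.3],.148))
print("holder",atz("top",[346.7,253.8],0),atz("side",[322.1,315.9],0))
print("keyblk",atz("top",[465.4,275.9],0),atz("side",[293.9,425.6],0))
print("head",tri([326.2,128.7],[118.1,229.9]))
print("key",atz("top",[464.4,279.8],.01),atz("side",[291,423.1],.01))
print("jar",atz("top",[254,319.8],0),"tub",atz("top",[292.4,161.3],0),"knife",atz("top",[407.2,335.5],0))
E
```

```text
recess (array([ 0.59152348, -0.11648773,  0.13666582]), np.float64(0.0058337079456120804)) [[ 0.58683205 -0.11498596  0.148     ]] [[ 0.59351776 -0.12428381  0.148     ]]
holder [[ 0.5317424  -0.03689016  0.        ]] [[ 0.53066067 -0.03958357  0.        ]]
keyblk [[ 0.47360763 -0.32621861  0.        ]] [[ 0.46402343 -0.31830446  0.        ]]
head (array([0.55959159, 0.41789276, 0.26607513]), np.float64(0.0013644338625859252))
key [[ 0.46384746 -0.32025452  0.01      ]] [[ 0.45856927 -0.31688812  0.01      ]]
jar [[0.37448471 0.18996598 0.        ]] tub [[0.76560762 0.09405142 0.        ]] knife [[ 0.33229294 -0.17903797  0.        ]]
```

View pics/tc.png

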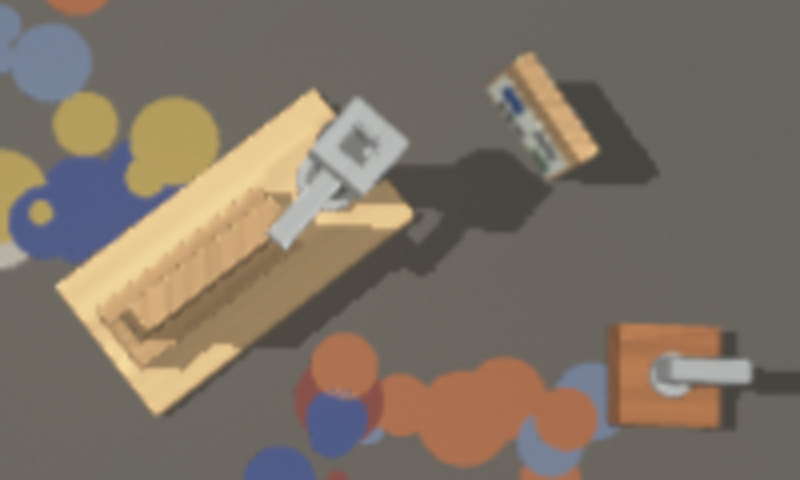

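View pics/sc.png

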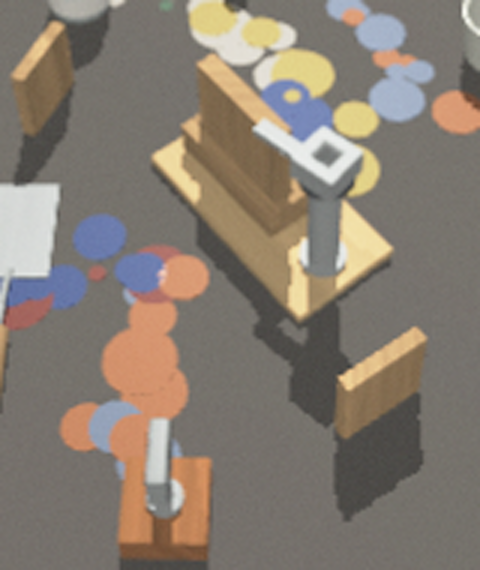

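View pics/th.png

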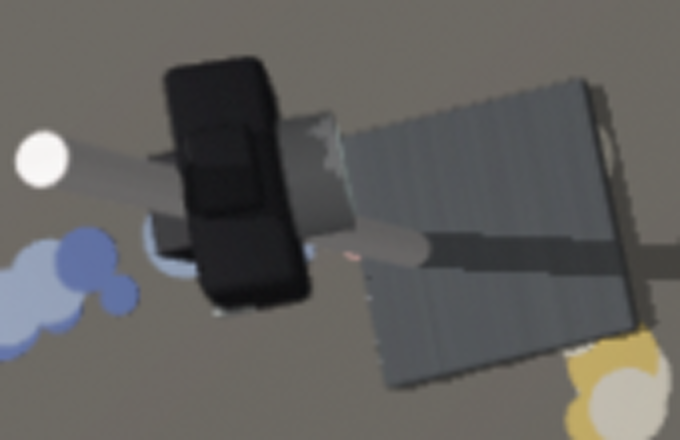

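View pics/sh.png

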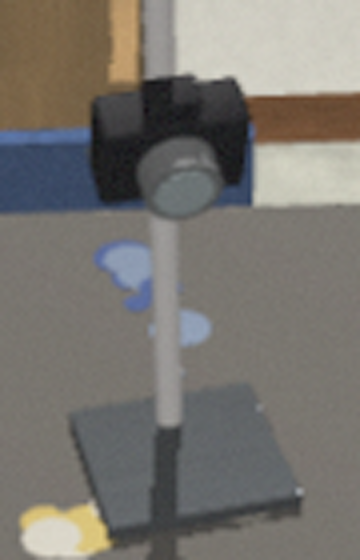

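```bash
python3 - <<'E'
from h import *
S=np.load("side0.npz");T=np.load("top0.npz")
D={"side":S['d'],"top":T['d']}
for n in D: print(n,(D[n]==0).mean())
P=lambda a,c,f=4:[[a[0]+x/f-.5+.5/f,a[1]+y/f-.5+.5/f] for x,y in c]
tb=P((300,185),[(317,88),(412,215),(157,415),(57,287)]); print("base top\n",atz("top",tb,.01).round(4))
sb=P((240,255),[(392,250),(303,320),(152,157)],3); print("base side\n",atz("side",sb,.01).round(4))
tk=P((300,185),[(357,96),(410,143),(360,195),(308,143)]); print("btn top\n",atz("top",tk,.148).round(4))
sk=P((240,255),[(333,126),(363,155),(325,187),(288,158)],3); print("btn side\n",atz("side",sk,.148).round(4))
tr=P((300,185),[(361,128),(379,146),(361,163),(343,144)]);print("rec top\n",atz("top",tr,.148).round(4))
th=P((300,185),[(672,358),(750,358),(750,384),(672,384)]);print("handle top\n",atz("top",th,.106).round(4))
sh=P((240,255),[(151,419),(168,419),(150,482),(168,482)],3);print("handle side\n",atz("side",sh,.106).round(4))
# depth clouds
X,u,v=cloud("top",D["top"]);m=(abs(X[:,0]-.465)<.06)&(abs(X[:,1]+.33)<.06)&(X[:,2]>.085)
print("key handle cloud",m.sum(),X[m].min(0),X[m].max(0),X[m].mean(0))
m=(abs(X[:,0]-.59)<.05)&(abs(X[:,1]+.115)<.05)&(X[:,2]>.135);print("btn cloud",m.sum(),X[m].min(0),X[m].max(0),X[m].mean(0))
rect=cv2.minAreaRect(X[m][:,:2].astype(np.float32)*1000);print(rect)
E
```

```text
side 0.003942057291666667
top 0.004111328125
base top
 [[ 0.6457 -0.1174  0.01  ]
 [ 0.5667 -0.1731  0.01  ]
 [ 0.4477 -0.0159  0.01  ]
 [ 0.5257  0.0432  0.01  ]]
base side
 [[ 0.6456 -0.116   0.01  ]
 [ 0.5705 -0.1762  0.01  ]
 [ 0.4496 -0.0158  0.01  ]]
btn top
 [[ 0.6152 -0.1205  0.148 ]
 [ 0.5893 -0.1483  0.148 ]
 [ 0.5615 -0.1205  0.148 ]
 [ 0.59   -0.0934  0.148 ]]
btn side
 [[ 0.5955 -0.0952  0.148 ]
 [ 0.6154 -0.1226  0.148 ]
 [ 0.586  -0.1495  0.148 ]
 [ 0.5609 -0.1231  0.148 ]]
rec top
 [[ 0.5978 -0.1222  0.148 ]
 [ 0.5879 -0.1315  0.148 ]
 [ 0.5788 -0.1216  0.148 ]
 [ 0.5892 -0.1122  0.148 ]]
handle top
 [[ 0.4735 -0.2984  0.106 ]
 [ 0.4728 -0.3424  0.106 ]
 [ 0.4584 -0.3417  0.106 ]
 [ 0.4591 -0.2978  0.106 ]]
handle side
 [[ 0.463  -0.2992  0.106 ]
 [ 0.4741 -0.2996  0.106 ]
 [ 0.4634 -0.3414  0.106 ]
 [ 0.4748 -0.3417  0.106 ]]
key handle cloud 140 [ 0.45976695 -0.34283446  0.08507404] [ 0.47404715 -0.29765268  0.11048355] [ 0.46639484 -0.31788685  0.10459668]
btn cloud 289 [ 0.56293105 -0.14778663  0.13554398] [ 0.61452035 -0.095133    0.15303348] [ 0.58800417 -0.12094141  0.14700938]
((588.390625, -121.13792419433594), (37.95607376098633, 39.73151779174805), 48.41249084472656)
```

```bash
cat > plan.py <<'E'
from h import *
from scipy.spatial.transform import Rotation as Ro
def Rd(psi):
    c,s=np.cos(np.radians(psi)),np.sin(np.radians(psi)); return np.array([[s,0,c],[-c,0,s],[0,-1,0]])
def rows(p1,R1,n,hand,p0=None,R0=None):
    o=robot.get_obs(); p=np.array(o['position'] if p0 is None else p0);R=np.array(o['orientation'] if R0 is None else R0)
    p1=np.array(p1); 
    print(f"t={o['t']:.2f} pos {p.round(4)} gap {o['finger_gap']:.4f} F {np.round(o['force'],1)} q {np.round(o['joints'],2)}")
    out=[]
    for i in range(n,0,-1):
        dt=R.T@(p1-p)/i/.05; rv=Ro.from_matrix(R.T@R1).as_rotvec(); dr=np.degrees(rv)/i/5
        dt=np.round(dt,2)+0.;dr=np.round(dr,2)+0.
        out.append({"translation":dt.tolist(),"rotation":dr.tolist(),"hand":hand})
        p=p+R@(dt*.05); R=R@Ro.from_rotvec(np.radians(dr*5)).as_matrix()
    for i in range(0,n,5): print(json.dumps(out[i:i+5]))
    print("end",p.round(4),"maxabs",max(max(map(abs,r["translation"]+r["rotation"])) for r in out))
    return p,R
def yaw(): 
    R=np.array(robot.get_obs()['orientation']); return np.degrees(np.arctan2(R[1,2],R[0,2]))
E
python3 - <<'E'
from plan import *
rows([.4665,-.320,.15],Rd(0),16,1)
E
```

```text
t=1.50 pos [ 0.1702 -0.6273  0.2313] gap 0.0854 F [-0.8  1.1  0.2] q [-1.35  0.48  1.6   0.    1.07 -0.05]
[{"translation": [-0.46, 0.1, -0.27], "rotation": [0.0, -0.94, 0.0], "hand": 1}, {"translation": [-0.48, 0.1, -0.24], "rotation": [0.0, -0.94, 0.0], "hand": 1}, {"translation": [-0.5, 0.1, -0.2], "rotation": [0.0, -0.93, 0.0], "hand": 1}, {"translation": [-0.51, 0.1, -0.15], "rotation": [0.0, -0.94, 0.0], "hand": 1}, {"translation": [-0.52, 0.1, -0.11], "rotation": [0.0, -0.93, 0.0], "hand": 1}]
[{"translation": [-0.53, 0.1, -0.07], "rotation": [0.0, -0.94, 0.0], "hand": 1}, {"translation": [-0.53, 0.1, -0.03], "rotation": [0.0, -0.93, 0.0], "hand": 1}, {"translation": [-0.53, 0.1, 0.02], "rotation": [0.0, -0.94, 0.0], "hand": 1}, {"translation": [-0.53, 0.1, 0.06], "rotation": [0.0, -0.93, 0.0], "hand": 1}, {"translation": [-0.52, 0.1, 0.1], "rotation": [0.0, -0.94, 0.0], "hand": 1}]
[{"translation": [-0.51, 0.1, 0.15], "rotation": [0.0, -0.93, 0.0], "hand": 1}, {"translation": [-0.5, 0.11, 0.19], "rotation": [0.0, -0.94, 0.0], "hand": 1}, {"translation": [-0.48, 0.1, 0.23], "rotation": [0.0, -0.93, 0.0], "hand": 1}, {"translation": [-0.47, 0.11, 0.27], "rotation": [0.0, -0.94, 0.0], "hand": 1}, {"translation": [-0.44, 0.1, 0.3], "rotation": [0.0, -0.93, 0.0], "hand": 1}]
[{"translation": [-0.42, 0.11, 0.34], "rotation": [0.0, -0.94, 0.0], "hand": 1}]
end [ 0.4667 -0.3198  0.1498] maxabs 0.94
```

play_rows(
  plan=[
    {"translation": [-0.46, 0.1, -0.27], "rotation": [0.0, -0.94, 0.0], "hand": 1},
    {"translation": [-0.48, 0.1, -0.24], "rotation": [0.0, -0.94, 0.0], "hand": 1},
    {"translation": [-0.5, 0.1, -0.2], "rotation": [0.0, -0.93, 0.0], "hand": 1},
    {"translation": [-0.51, 0.1, -0.15], "rotation": [0.0, -0.94, 0.0], "hand": 1},
    {"translation": [-0.52, 0.1, -0.11], "rotation": [0.0, -0.93, 0.0], "hand": 1},
  ],
)

```text
t: 2.0
position: [0.2636, -0.5305, 0.2062]
orientation: [[-0.78, 0.0, 0.626], [-0.626, -0.0, -0.78], [0.0, -1.0, 0.0]]
force: [0.2, 0.0, 0.6]
finger_gap: 0.0852
```

play_rows(
  plan=[
    {"translation": [-0.53, 0.1, -0.07], "rotation": [0.0, -0.94, 0.0], "hand": 1},
    {"translation": [-0.53, 0.1, -0.03], "rotation": [0.0, -0.93, 0.0], "hand": 1},
    {"translation": [-0.53, 0.1, 0.02], "rotation": [0.0, -0.94, 0.0], "hand": 1},
    {"translation": [-0.53, 0.1, 0.06], "rotation": [0.0, -0.93, 0.0], "hand": 1},
    {"translation": [-0.52, 0.1, 0.1], "rotation": [0.0, -0.94, 0.0], "hand": 1},
  ],
)

```text
t: 2.5
position: [0.3558, -0.4346, 0.1812]
orientation: [[-0.467, 0.0, 0.884], [-0.884, -0.0, -0.467], [0.0, -1.0, 0.0]]
force: [-0.2, -0.5, -0.7]
finger_gap: 0.0857
```

play_rows(
  plan=[
    {"translation": [-0.51, 0.1, 0.15], "rotation": [0.0, -0.93, 0.0], "hand": 1},
    {"translation": [-0.5, 0.11, 0.19], "rotation": [0.0, -0.94, 0.0], "hand": 1},
    {"translation": [-0.48, 0.1, 0.23], "rotation": [0.0, -0.93, 0.0], "hand": 1},
    {"translation": [-0.47, 0.11, 0.27], "rotation": [0.0, -0.94, 0.0], "hand": 1},
    {"translation": [-0.44, 0.1, 0.3], "rotation": [0.0, -0.93, 0.0], "hand": 1},
  ],
)

```text
t: 3.0
position: [0.4488, -0.3385, 0.1552]
orientation: [[-0.078, 0.0, 0.997], [-0.997, -0.0, -0.078], [0.0, -1.0, 0.0]]
force: [1.1, 0.1, 0.2]
finger_gap: 0.0855
```

play_rows(
  plan=[
    {"translation": [-0.42, 0.11, 0.34], "rotation": [0.0, -0.94, 0.0], "hand": 1},
    {"translation": [0, 0, 0], "rotation": [0.0, 0, 0.0], "hand": 1},
  ],
)

```text
t: 3.2
position: [0.4682, -0.3177, 0.1492]
orientation: [[0.005, -0.0, 1.0], [-1.0, 0.001, 0.005], [-0.001, -1.0, -0.0]]
force: [0.2, 0.2, 0.5]
finger_gap: 0.0854
```

```bash
python3 - <<'E'
from plan import *
print(yaw())
rows([.4665,-.320,.072],Rd(0),3,.3)
p,d=robot.read_camera("side"); crop(p,(220,330,380,450),5,"pics/s1.png")
E
```

```text
0.3121856252337176
t=3.20 pos [ 0.4682 -0.3177  0.1492] gap 0.0854 F [0.2 0.2 0.5] q [-0.65  0.46  1.87  0.    0.81 -0.66]
[{"translation": [0.02, 0.51, -0.01], "rotation": [0.0, 0.02, 0.0], "hand": 0.3}, {"translation": [0.01, 0.52, -0.01], "rotation": [0.0, 0.02, 0.0], "hand": 0.3}, {"translation": [0.02, 0.51, -0.01], "rotation": [0.0, 0.02, -0.01], "hand": 0.3}]
end [ 0.4667 -0.3201  0.0722] maxabs 0.52
```

View pics/s1.png

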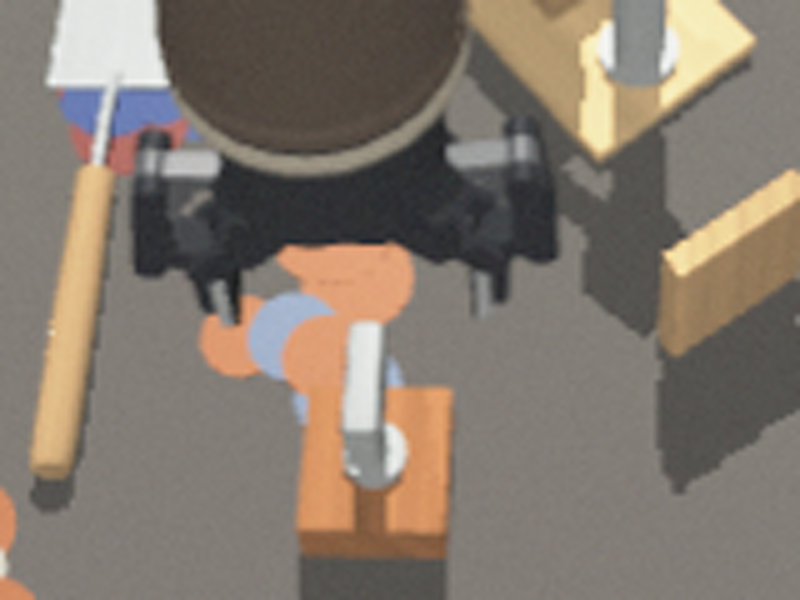

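play_rows(
  plan=[
    {"translation": [0.02, 0.5, -0.01], "rotation": [0, 0.02, 0], "hand": 0.3},
    {"translation": [0.01, 0.52, -0.01], "rotation": [0, 0.02, 0], "hand": 0.3},
    {"translation": [0.02, 0.51, -0.01], "rotation": [0, 0.02, 0], "hand": 0.3},
    {"translation": [0, 0, 0], "rotation": [0, 0, 0], "hand": -0.2},
    {"translation": [0, 0, 0], "rotation": [0, 0, 0], "hand": -1},
  ],
  newtons=40,
)

```text
t: 3.75
position: [0.4648, -0.3228, 0.0737]
orientation: [[-0.006, -0.001, 1.0], [-1.0, 0.0, -0.006], [-0.0, -1.0, -0.001]]
force: [0.5, 0.1, 0.4]
finger_gap: 0.0275
```

play_rows(
  plan=[
    {"translation": [0, 0, 0], "rotation": [0, 0, 0], "hand": -1},
    {"translation": [0, 0, 0], "rotation": [0, 0, 0], "hand": -1},
    {"translation": [0, 0, 0], "rotation": [0, 0, 0], "hand": -1},
  ],
)

```text
t: 4.05
position: [0.4658, -0.3229, 0.0746]
orientation: [[-0.005, 0.002, 1.0], [-1.0, -0.001, -0.005], [0.001, -1.0, 0.002]]
force: [-1.6, -0.8, 9.1]
finger_gap: 0.0137
```

play_rows(
  plan=[
    {"translation": [0, -0.3, 0], "rotation": [0, 0, 0], "hand": -1},
    {"translation": [0, -0.6, 0], "rotation": [0, 0, 0], "hand": -1},
    {"translation": [0, -0.8, 0], "rotation": [0, 0, 0], "hand": -1},
    {"translation": [0, -0.8, 0], "rotation": [0, 0, 0], "hand": -1},
    {"translation": [0, -0.8, 0], "rotation": [0, 0, 0], "hand": -1},
  ],
)

```text
t: 4.55
position: [0.4649, -0.3221, 0.2406]
orientation: [[-0.005, 0.001, 1.0], [-1.0, -0.0, -0.005], [0.0, -1.0, 0.001]]
force: [0.5, -0.8, -1.3]
finger_gap: 0.0133
```

```bash
python3 - <<'E'
from plan import *
for z in(.13,.138,.146):
  for nm,pts,a,f in (("top",[(270,233),(288,250)],(300,185),4),("side",[(260,121),(253,128)],(240,255),3)):
    q=[[a[0]+x/f-.5+.5/f,a[1]+y/f-.5+.5/f] for x,y in pts]; X=atz(nm,q,z).mean(0); d=X[:2]-[.5885,-.1215]; print(z,nm,X.round(4),np.linalg.norm(d),np.degrees(np.arctan2(d[1],d[0])))
X,u,v=cloud("top",np.load("top0.npz")['d'])
hy=np.array([np.cos(np.radians(130)),np.sin(np.radians(130))]);hx=np.array([hy[1],-hy[0]])
a=(X[:,:2]-[.5885,-.1215]);al=a@hy;ac=a@hx
m=(al>.025)&(al<.064)&(abs(ac)<.02)&(X[:,2]>.122);print(m.sum(),np.median(X[m][:,2]),[ (round(l,3),ac[m&(al>l)&(al<l+.01)].mean().round(4),X[m&(al>l)&(al<l+.01)][:,2].mean().round(4)) for l in(.025,.035,.045,.055)])
rows([.4665,-.3215,.245],Rd(0),1,-1)
p,d=robot.read_camera("side"); crop(p,(220,230,420,430),3,"pics/s2.png");cv2.imwrite("pics/s2f.png",p[:,:,::-1])
E
```

```text
0.13 top [ 0.5389 -0.0785  0.13  ] 0.0656440043179659 139.03774154921723
0.13 side [ 0.5391 -0.0776  0.13  ] 0.06608626557262119 138.3263481538024
0.138 top [ 0.5381 -0.0776  0.138 ] 0.06685805097412158 138.93995407384625
0.138 side [ 0.5391 -0.0838  0.138 ] 0.06218391813993697 142.6627937926379
0.146 top [ 0.5372 -0.0767  0.146 ] 0.06807228543224678 138.84565488591156
0.146 side [ 0.539 -0.09   0.146] 0.05868389555837139 147.54749157885792
130 0.12967762886605305 [(0.025, np.float64(-0.0041), np.float64(0.1298)), (0.035, np.float64(-0.0048), np.float64(0.1306)), (0.045, np.float64(-0.0056), np.float64(0.1291)), (0.055, np.float64(-0.0035), np.float64(0.1279))]
t=4.55 pos [ 0.4649 -0.3221  0.2406] gap 0.0133 F [ 0.5 -0.8 -1.3] q [-0.66  0.35  1.78 -0.    1.01 -0.65]
[{"translation": [-0.01, -0.09, 0.03], "rotation": [-0.01, -0.06, 0.0], "hand": -1}]
end [ 0.4664 -0.3216  0.2451] maxabs 0.09
```

View pics/s2.png

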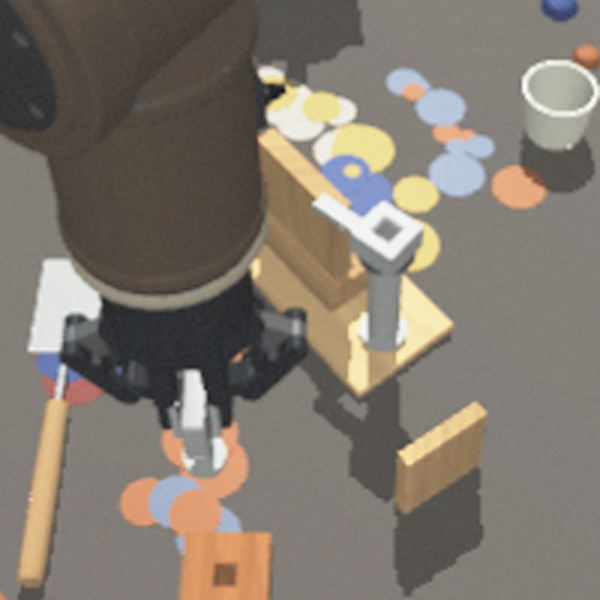

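```bash
python3 - <<'E'
from plan import *
# expected projections for key at (x,y), origin z=.176
X0=np.array([.4655,-.3221,.176])
pts=[[sx*.007,sy*.023,.096] for sx in(-1,1) for sy in(-1,1)]+[[sx*.007,-.023,.06] for sx in(-1,1)]+[[.013*np.cos(a),.013*np.sin(a),.024] for a in(0,-np.pi/2,np.pi)]
uv=proj("side",X0+np.array(pts)); print(((uv-[220,230]+.5)*3-.5).round(0).tolist())
p,d=robot.read_camera("side");crop(p,(260,330,320,400),10,"pics/s3.png")
print(((uv-[260,330]+.5)*10).round(0).tolist())
E
```

```text
[[178.0, 435.0], [182.0, 360.0], [204.0, 434.0], [207.0, 360.0], [184.0, 467.0], [209.0, 466.0], [225.0, 458.0], [202.0, 479.0], [181.0, 459.0]]
[[196.0, 452.0], [208.0, 203.0], [282.0, 450.0], [290.0, 200.0], [215.0, 557.0], [299.0, 554.0], [351.0, 527.0], [275.0, 599.0], [204.0, 532.0]]
```

View pics/s3.png

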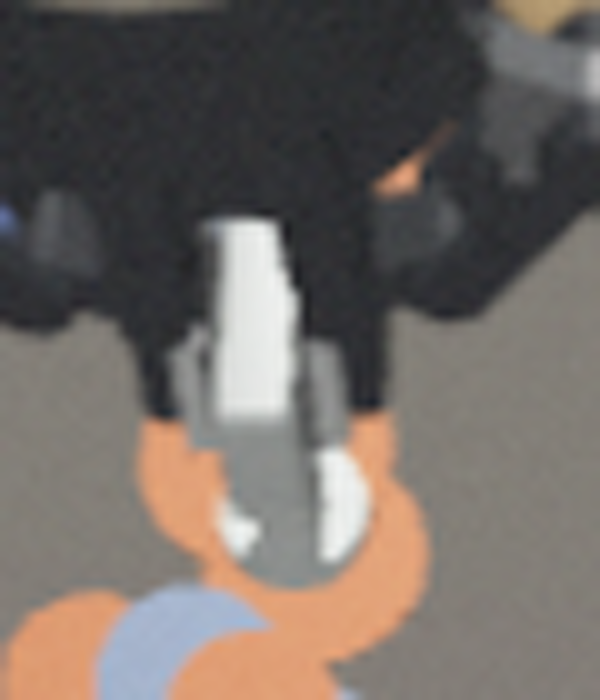

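```bash
python3 - <<'E'
from plan import *
rows([.5885,-.1215,.241],Rd(-42),10,-1)
E
```

```text
t=4.65 pos [ 0.4674 -0.3239  0.2443] gap 0.0132 F [ 0.4 -0.6 -1.3] q [-0.66  0.35  1.78  0.    1.01 -0.65]
[{"translation": [-0.41, 0.01, 0.24], "rotation": [-0.01, 0.83, 0.0], "hand": -1}, {"translation": [-0.42, 0.01, 0.21], "rotation": [-0.01, 0.84, 0.0], "hand": -1}, {"translation": [-0.44, 0.0, 0.18], "rotation": [-0.01, 0.83, 0.0], "hand": -1}, {"translation": [-0.45, 0.01, 0.15], "rotation": [-0.01, 0.84, 0.0], "hand": -1}, {"translation": [-0.46, 0.0, 0.11], "rotation": [-0.01, 0.83, 0.0], "hand": -1}]
[{"translation": [-0.46, 0.0, 0.08], "rotation": [-0.01, 0.84, 0.01], "hand": -1}, {"translation": [-0.47, 0.01, 0.05], "rotation": [-0.01, 0.83, 0.0], "hand": -1}, {"translation": [-0.47, 0.01, 0.01], "rotation": [-0.01, 0.84, 0.01], "hand": -1}, {"translation": [-0.47, 0.0, -0.02], "rotation": [-0.01, 0.83, 0.0], "hand": -1}, {"translation": [-0.47, 0.01, -0.06], "rotation": [-0.02, 0.84, 0.01], "hand": -1}]
end [ 0.5886 -0.1214  0.2409] maxabs 0.84
```

play_rows(
  plan=[
    {"translation": [-0.41, 0.0, 0.24], "rotation": [0, 0.83, 0.0], "hand": -1},
    {"translation": [-0.42, 0.0, 0.21], "rotation": [0, 0.84, 0.0], "hand": -1},
    {"translation": [-0.44, 0.0, 0.18], "rotation": [0, 0.83, 0.0], "hand": -1},
    {"translation": [-0.45, 0.0, 0.15], "rotation": [0, 0.84, 0.0], "hand": -1},
    {"translation": [-0.46, 0.0, 0.11], "rotation": [0, 0.83, 0.0], "hand": -1},
  ],
)

```text
t: 5.15
position: [0.526, -0.2197, 0.2383]
orientation: [[-0.363, 0.0, 0.932], [-0.932, -0.0, -0.363], [-0.0, -1.0, 0.0]]
force: [0.9, -0.1, -1.6]
finger_gap: 0.0138
```

play_rows(
  plan=[
    {"translation": [-0.46, 0.0, 0.08], "rotation": [0, 0.84, 0], "hand": -1},
    {"translation": [-0.47, 0.0, 0.05], "rotation": [0, 0.83, 0.0], "hand": -1},
    {"translation": [-0.47, 0.0, 0.01], "rotation": [0, 0.84, 0], "hand": -1},
    {"translation": [-0.47, 0.0, -0.02], "rotation": [0, 0.83, 0.0], "hand": -1},
    {"translation": [-0.47, 0.0, -0.06], "rotation": [0, 0.84, 0], "hand": -1},
  ],
)

```text
t: 5.65
position: [0.5866, -0.1188, 0.2383]
orientation: [[-0.672, 0.0, 0.741], [-0.741, -0.0, -0.672], [0.0, -1.0, 0.0]]
force: [-0.5, -0.8, -1.0]
finger_gap: 0.0133
```

play_rows(
  plan=[
    {"translation": [0, 0, 0], "rotation": [0, 0, 0], "hand": -1},
    {"translation": [0, 0, 0], "rotation": [0, 0, 0], "hand": -1},
  ],
)

```text
t: 5.85
position: [0.5862, -0.1194, 0.2381]
orientation: [[-0.668, -0.0, 0.744], [-0.744, -0.0, -0.668], [0.0, -1.0, -0.0]]
force: [-0.0, 0.1, -1.1]
finger_gap: 0.0133
```

```bash
python3 - <<'E'
from plan import *
rows([.5885,-.1215,.241],Rd(-42),1,-1); print(yaw())
p,d=robot.read_camera("side"); cv2.imwrite("pics/s4f.png",p[:,:,::-1]);crop(p,(310,240,400,350),6,"pics/s4.png")
p,d=robot.read_camera("top"); crop(p,(330,170,450,270),6,"pics/t4.png")
E
```

```text
t=5.85 pos [ 0.5862 -0.1194  0.2381] gap 0.0133 F [-0.   0.1 -1.1] q [-0.25  0.4   1.71 -0.    1.03  0.48]
[{"translation": [0.0, -0.06, 0.06], "rotation": [0.0, 0.02, 0.0], "hand": -1}]
end [ 0.5884 -0.1214  0.2411] maxabs 0.06
-41.90006068818033
```

View pics/s4.png

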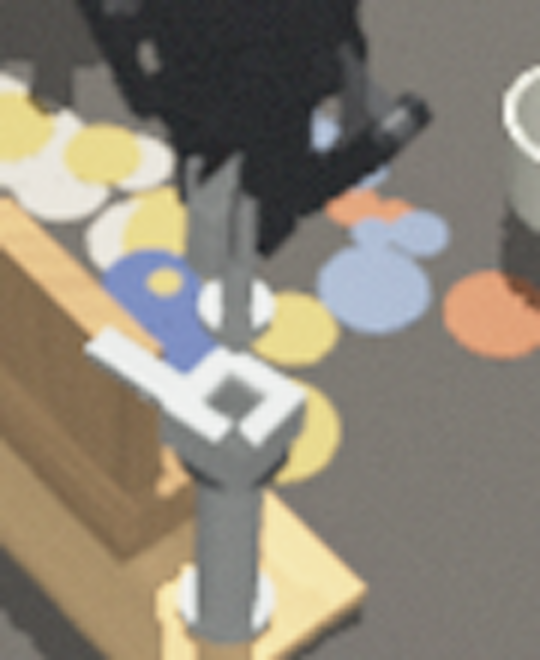

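View pics/t4.png

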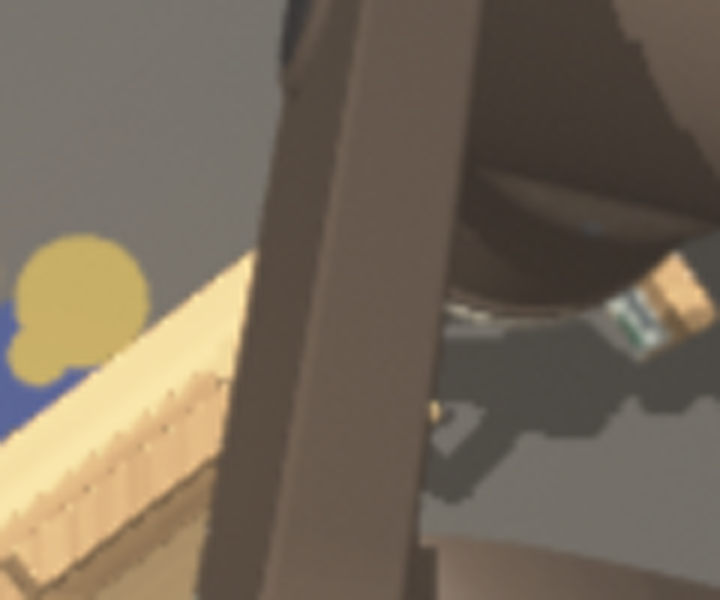

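```bash
cat > ov.py <<'E'
from plan import *
def keymodel():
    L=[]
    box=lambda hx,hy,z0,z1:[[[sx*hx,-hy,z],[sx*hx,hy,z]] for sx in(-1,1) for z in(z0,z1)]+[[[-hx,sy*hy,z],[hx,sy*hy,z]] for sy in(-1,1) for z in(z0,z1)]+[[[sx*hx,sy*hy,z0],[sx*hx,sy*hy,z1]] for sx in(-1,1) for sy in(-1,1)]
    L+=box(.006,.006,.005,.018); L+=box(.007,.023,.060,.096)
    a=np.linspace(0,2*np.pi,25)
    for z in(.018,.024):
        c=np.c_[.013*np.cos(a),.013*np.sin(a),0*a+z]; L+=[[c[i],c[i+1]] for i in range(24)]
    return np.array(L,float)
def overlay(n,img,L,box,f,name,col=(0,0,255)):
    l,t,r,b=box; im=cv2.resize(np.ascontiguousarray(img[t:b,l:r,::-1]),None,fx=f,fy=f,interpolation=cv2.INTER_CUBIC)
    uv=(proj(n,L.reshape(-1,3))-[l,t]+.5)*f-.5; uv=uv.reshape(-1,2,2)
    for a,b_ in uv: cv2.line(im,tuple(map(int,a)),tuple(map(int,b_)),col,1,cv2.LINE_AA)
    cv2.imwrite(name,im)
E
python3 - <<'E'
from ov import *
img=cv2.imread("pics/s4f.png")[:,:,::-1]
o=robot.get_obs(); p=np.array(o['position']); Rt=np.array(o['orientation'])
y=yaw()
def pose(L,dy,tilt,dz=0,c=np.zeros(3)):
    R=Ro.from_euler('z',y,degrees=True).as_matrix()@Ro.from_euler('x',tilt,degrees=True).as_matrix()
    g=np.array([0,0,.080]) # grasp point in key
    return (L-g)@R.T+p+[0,0,.0154]+R@[0,dy,0]+[0,0,dz]+c
K=keymodel()
ims=[]
for i,(dy,tl) in enumerate([(.0025,0),(.004,4),(.004,-4)]):
    overlay("side",img,pose(K,dy,tl),(325,255,375,315),5,f"pics/o{i}.png"); ims.append(cv2.imread(f"pics/o{i}.png"))
cv2.imwrite("pics/o.png",np.hstack(ims))
E
```

```text
(no output)
```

View pics/o.png

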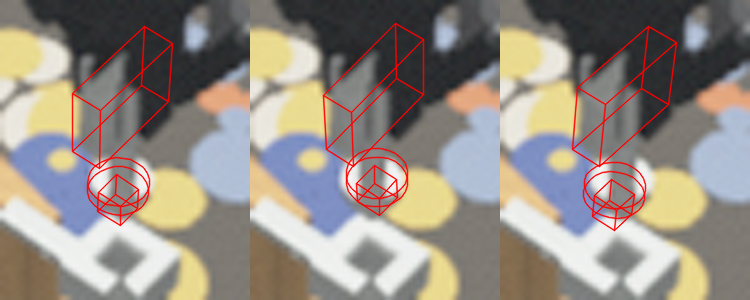

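```bash
python3 - <<'E'
from ov import *
img=cv2.imread("pics/s4f.png")[:,:,::-1]
crop(img,(330,258,370,318),12,"pics/z4.png")
E
```

```text
(no output)
```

View pics/z4.png

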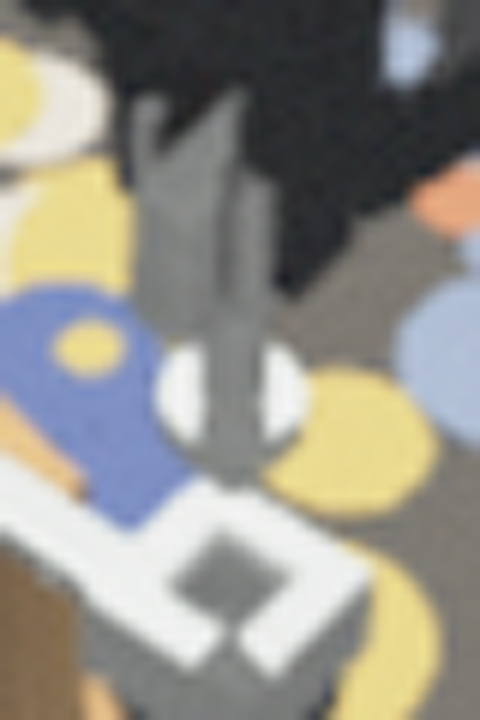

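```bash
python3 - <<'E'
from ov import *
p,d=robot.read_camera("side"); np.save("d4.npy",d)
o=robot.get_obs();print(o['position'])
print("recess",atz("side",[348.9,305.9],.148))
for z in(.1935,.1975,.2015): print("collar",z,atz("side",[348.8,291.0],z))
X,u,v=cloud("side",d)
m=(u>=342)&(u<=356)&(v>=284)&(v<=298)
for uu in (343,344,345,346,353,354):
  for vv in (289,291,293):
    k=(u==uu)&(v==vv); print(uu,vv,X[k].round(4).tolist(),p[vv,uu])
for vv in range(270,306,2):
    k=(u==349)&(v==vv); print(vv,X[k].round(4).tolist())
E
```

```text
[ 0.58589261 -0.12039512  0.23828747]
recess [[ 0.58986659 -0.12037428  0.148     ]]
collar 0.1935 [[ 0.58883794 -0.11522607  0.1935    ]]
collar 0.1975 [[ 0.58851989 -0.11840367  0.1975    ]]
collar 0.2015 [[ 0.58820183 -0.12158128  0.2015    ]]
343 289 [[0.5764, -0.1158, 0.2016]] [211 217 226]
343 291 [[0.5762, -0.1196, 0.1997]] [220 225 230]
343 293 [[0.5759, -0.1251, 0.1998]] [153 160 178]
344 289 [[0.5787, -0.1132, 0.1983]] [236 238 238]
344 291 [[0.5783, -0.1199, 0.1999]] [240 240 240]
344 293 [[0.578, -0.1245, 0.199]] [221 223 222]
345 289 [[0.5809, -0.113, 0.1979]] [238 240 239]
345 291 [[0.5805, -0.1184, 0.1979]] [239 240 239]
345 293 [[0.5801, -0.1248, 0.1993]] [239 240 239]
346 289 [[0.5824, -0.1199, 0.2063]] [199 204 199]
346 291 [[0.5823, -0.122, 0.2023]] [203 206 202]
346 293 [[0.5823, -0.1237, 0.1978]] [204 208 205]
353 289 [[0.5978, -0.1131, 0.1972]] [239 240 239]
353 291 [[0.597, -0.1213, 0.2007]] [239 241 240]
353 293 [[0.597, -0.1237, 0.197]] [239 240 239]
354 289 [[0.5997, -0.115, 0.1993]] [234 234 229]
354 291 [[0.5993, -0.12, 0.199]] [240 241 240]
354 293 [[0.599, -0.1239, 0.1972]] [226 227 223]
270 [[0.5857, -0.1342, 0.2824]]
272 [[0.5858, -0.1343, 0.2766]]
274 [[0.586, -0.1338, 0.27]]
276 [[0.586, -0.135, 0.2655]]
278 [[0.5861, -0.1363, 0.2609]]
280 [[0.5864, -0.1343, 0.2525]]
282 [[0.5866, -0.134, 0.2459]]
284 [[0.5878, -0.1237, 0.2271]]
286 [[0.5881, -0.1229, 0.2196]]
288 [[0.5882, -0.1234, 0.2137]]
290 [[0.5885, -0.1223, 0.2057]]
292 [[0.5885, -0.1237, 0.2008]]
294 [[0.5883, -0.1275, 0.199]]
296 [[0.5882, -0.1301, 0.1955]]
298 [[0.5891, -0.1233, 0.1798]]
300 [[0.5912, -0.1046, 0.1483]]
302 [[0.5905, -0.1126, 0.1517]]
304 [[0.5907, -0.1128, 0.1447]]
```

play_rows(
  plan=[
    {"translation": [0.01, 0.1, 0.05], "rotation": [0, 0, 0], "hand": -1},
    {"translation": [0, 0.2, 0], "rotation": [0, 0, 0], "hand": -1},
    {"translation": [0, 0.15, 0], "rotation": [0, 0, 0], "hand": -1},
    {"translation": [0, 0.1, 0], "rotation": [0, 0, 0], "hand": -1},
    {"translation": [0, 0.05, 0], "rotation": [0, 0, 0], "hand": -1},
  ],
)

```text
t: 6.5
position: [0.5875, -0.1217, 0.2073]
orientation: [[-0.67, -0.001, 0.743], [-0.743, 0.0, -0.67], [0.001, -1.0, -0.001]]
force: [-0.2, 0.2, -1.1]
finger_gap: 0.0135
```

play_rows(
  plan=[
    {"translation": [0, 0.08, 0], "rotation": [0, 0, 0], "hand": -1},
    {"translation": [0, 0.08, 0], "rotation": [0, 0, 0], "hand": -1},
    {"translation": [0, 0, 0], "rotation": [0, 0, 0], "hand": -1},
  ],
)

```text
t: 6.8
position: [0.5875, -0.1219, 0.1998]
orientation: [[-0.669, -0.001, 0.743], [-0.743, -0.0, -0.669], [0.001, -1.0, -0.001]]
force: [-2.1, -2.8, -3.2]
finger_gap: 0.0138
```

```bash
python3 - <<'E'
from ov import *
p,d=robot.read_camera("side"); crop(p,(310,240,400,350),6,"pics/s5.png")
print(robot.get_obs()['position'],robot.get_obs()['force'])
E
```

```text
[ 0.5875366  -0.1218283   0.19992042] [-2.85989869 -3.8374582  -2.78380651]
```

View pics/s5.png

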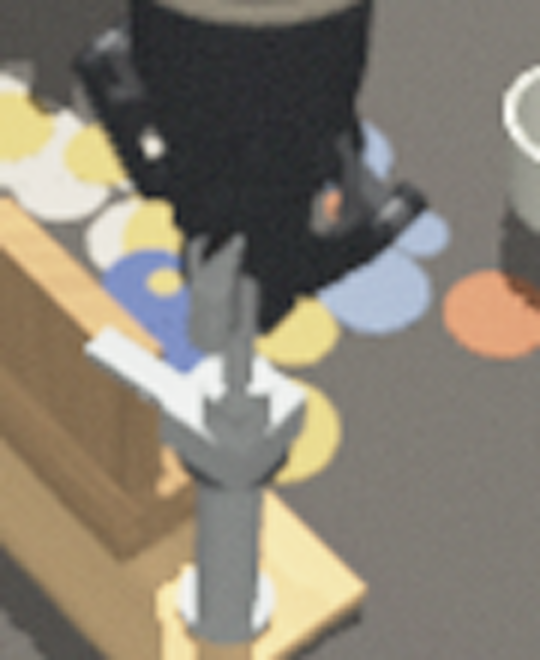

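play_rows(
  plan=[
    {"translation": [0.02, 0.04, 0], "rotation": [0, 0, 0], "hand": -1},
    {"translation": [0.01, 0.04, 0], "rotation": [0, 0, 0], "hand": -1},
    {"translation": [0, 0.02, 0], "rotation": [0, 0, 0], "hand": -1},
    {"translation": [0, 0, 0], "rotation": [0, 0, 0], "hand": -1},
  ],
)

```text
t: 7.25
position: [0.587, -0.1228, 0.1952]
orientation: [[-0.67, 0.0, 0.743], [-0.743, 0.0, -0.67], [-0.0, -1.0, -0.0]]
force: [-0.3, -0.1, -0.5]
finger_gap: 0.0136
```

play_rows(
  plan=[
    {"translation": [0, 0, 0.005], "rotation": [0, -1, 0], "hand": -1},
    {"translation": [0, 0, 0.005], "rotation": [0, -1, 0], "hand": -1},
    {"translation": [0, 0, 0.005], "rotation": [0, -1, 0], "hand": -1},
    {"translation": [0, 0, 0.005], "rotation": [0, -1, 0], "hand": -1},
    {"translation": [0, 0, 0.005], "rotation": [0, -1, 0], "hand": -1},
  ],
)

```text
t: 7.75
position: [0.5875, -0.1235, 0.1953]
orientation: [[-0.289, -0.001, 0.957], [-0.957, 0.0, -0.289], [0.0, -1.0, -0.001]]
force: [-2.7, -1.5, 0.4]
finger_gap: 0.0136
```

```bash
python3 - <<'E'
from ov import *
p,d=robot.read_camera("side"); crop(p,(310,240,400,350),6,"pics/s6.png")
o=robot.get_obs();print(o['position'],o['force'],o['torque'],yaw())
E
```

```text
[ 0.58754147 -0.12348741  0.19527624] [-2.92037684 -0.22186126 -0.17324268] [-0.09371684  0.71680201 -0.04223653] -16.490983000099135
```

View pics/s6.png

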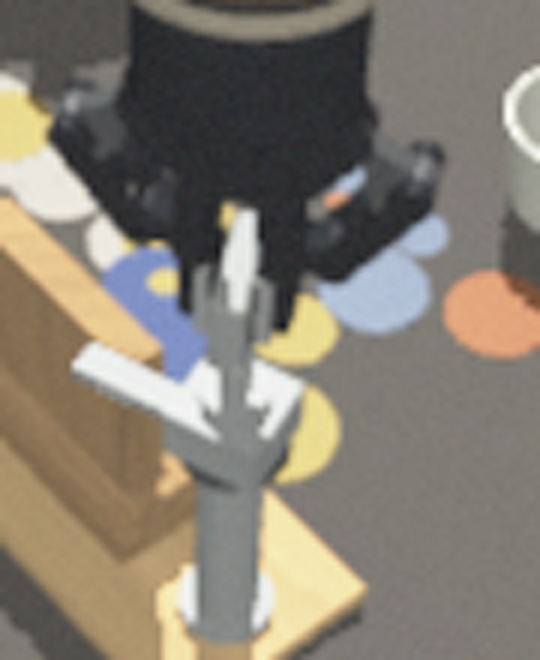

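Key seated, arm is following. Continue.

play_rows(
  plan=[
    {"translation": [0, 0, 0.005], "rotation": [0, -1, 0], "hand": -1},
    {"translation": [0, 0, 0.005], "rotation": [0, -1, 0], "hand": -1},
    {"translation": [0, 0, 0.005], "rotation": [0, -1, 0], "hand": -1},
    {"translation": [0, 0, 0.005], "rotation": [0, -1, 0], "hand": -1},
    {"translation": [0, 0, 0.005], "rotation": [0, -1, 0], "hand": -1},
  ],
)

```text
t: 8.3
position: [0.5886, -0.1236, 0.1952]
orientation: [[0.14, -0.001, 0.99], [-0.99, 0.0, 0.14], [-0.0, -1.0, -0.001]]
force: [-5.0, -0.5, 2.3]
finger_gap: 0.0134
```

play_rows(
  plan=[
    {"translation": [0, 0, 0.005], "rotation": [0, -1, 0], "hand": -1},
    {"translation": [0, 0, 0.005], "rotation": [0, -1, 0], "hand": -1},
    {"translation": [0, 0, 0.005], "rotation": [0, -1, 0], "hand": -1},
    {"translation": [0, 0, 0.005], "rotation": [0, -1, 0], "hand": -1},
    {"translation": [0, 0, 0.005], "rotation": [0, -1, 0], "hand": -1},
  ],
)

```text
t: 8.8
position: [0.5895, -0.1232, 0.1952]
orientation: [[0.546, -0.002, 0.838], [-0.838, 0.0, 0.546], [-0.001, -1.0, -0.001]]
force: [-5.4, -0.7, 2.5]
finger_gap: 0.0136
```

```bash
python3 - <<'E'
from ov import *
p,d=robot.read_camera("side"); crop(p,(270,220,400,350),5,"pics/s7.png")
o=robot.get_obs();print(o['position'],o['force'],o['torque'],yaw())
E
```

```text
[ 0.58957631 -0.12323551  0.19525051] [-4.50099874 -0.1631879   1.54116971] [-0.14212564  1.24230659 -0.03262154] 33.42433832201609
```

View pics/s7.png

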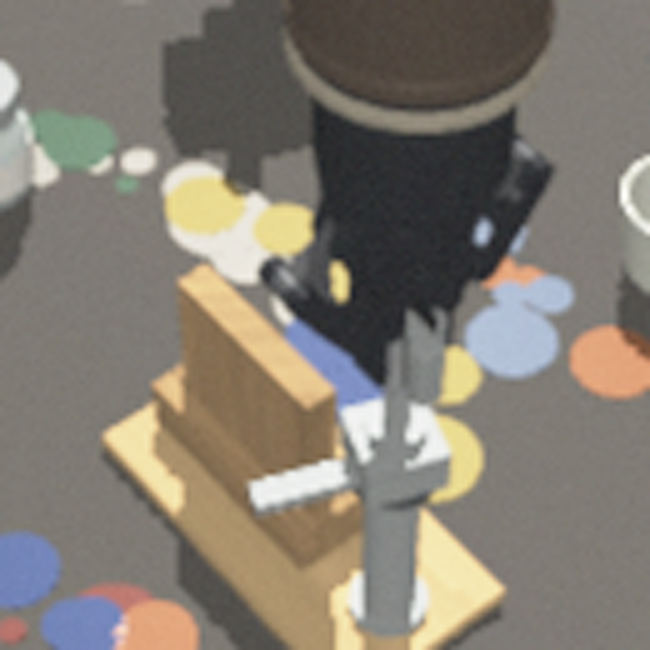

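play_rows(
  plan=[
    {"translation": [0, 0, 0.005], "rotation": [0, -1, 0], "hand": -1},
    {"translation": [0, 0, 0.005], "rotation": [0, -0.8, 0], "hand": -1},
    {"translation": [0, 0, 0], "rotation": [0, 0, 0], "hand": -1},
  ],
)

```text
t: 9.15
position: [0.5899, -0.123, 0.1952]
orientation: [[0.669, -0.002, 0.743], [-0.743, 0.0, 0.67], [-0.001, -1.0, -0.001]]
force: [-6.2, -1.1, 2.4]
finger_gap: 0.0131
```

```bash
python3 - <<'E'
from ov import *
p,d=robot.read_camera("side"); crop(p,(300,260,380,330),8,"pics/s8.png")
o=robot.get_obs();print(o['t'],o['position'],o['force'],o['torque'],yaw())
E
```

```text
9.2 [ 0.58986585 -0.12296918  0.19519596] [-6.64103822 -0.92436541  1.73457174] [-0.22281041  1.28272249 -0.03161454] 41.91179844997841
```

View pics/s8.png

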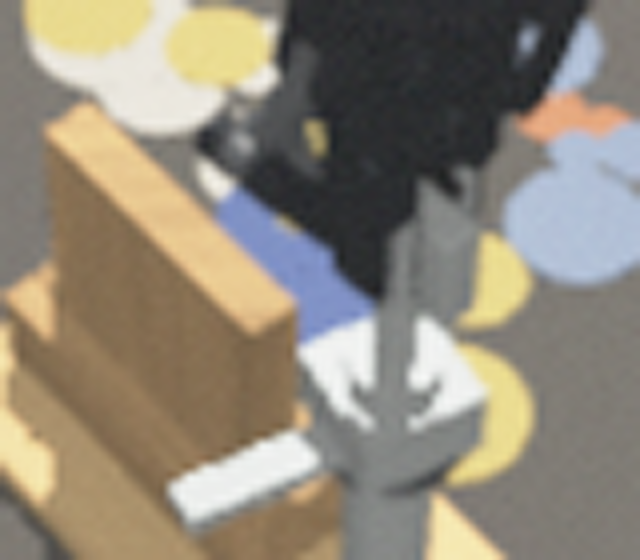

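play_rows(
  plan=[
    {"translation": [-0.02, 0.01, -0.02], "rotation": [0, 0, 0], "hand": -1},
    {"translation": [0, 0, 0], "rotation": [0, 0, 0], "hand": -0.6},
    {"translation": [0, 0, 0], "rotation": [0, 0, 0], "hand": -0.1},
    {"translation": [0, 0, 0], "rotation": [0, 0, 0], "hand": 0.1},
    {"translation": [0, 0, 0], "rotation": [0, 0, 0], "hand": 0.1},
  ],
)

```text
t: 9.7
position: [0.5895, -0.123, 0.1948]
orientation: [[0.669, 0.0, 0.744], [-0.744, 0.0, 0.669], [0.0, -1.0, 0.0]]
force: [-0.5, 0.7, -0.4]
finger_gap: 0.0471
```

play_rows(
  plan=[
    {"translation": [0, -0.3, 0], "rotation": [0, 0, 0], "hand": 0.1},
    {"translation": [0, -0.6, 0], "rotation": [0, 0, 0], "hand": 0.1},
    {"translation": [0, -0.6, 0], "rotation": [0, 0, 0], "hand": 0.1},
    {"translation": [0, 0, 0], "rotation": [0, 0, 0], "hand": 0.1},
  ],
)

```text
t: 10.1
position: [0.5914, -0.1235, 0.2738]
orientation: [[0.669, 0.006, 0.744], [-0.744, -0.002, 0.669], [0.005, -1.0, 0.003]]
force: [0.7, 1.1, -0.0]
finger_gap: 0.0472
```

```bash
python3 - <<'E'
from ov import *
rows([.5284,-.0418,.205],Rd(37),5,0.1); 
p,d=robot.read_camera("side"); crop(p,(270,230,390,350),5,"pics/s9.png"); np.savez("side9.npz",p=p,d=d)
p,d=robot.read_camera("top"); crop(p,(320,190,440,290),6,"pics/t9.png"); np.savez("top9.npz",p=p,d=d)
E
```

```text
t=10.10 pos [ 0.5914 -0.1235  0.2738] gap 0.0472 F [ 0.7  1.1 -0. ] q [-0.26  0.37  1.66  0.    1.1  -0.99]
[{"translation": [-0.41, 0.27, 0.03], "rotation": [-0.01, 0.2, 0.01], "hand": 0.1}, {"translation": [-0.41, 0.27, 0.02], "rotation": [-0.01, 0.2, 0.01], "hand": 0.1}, {"translation": [-0.42, 0.28, 0.02], "rotation": [-0.01, 0.2, 0.01], "hand": 0.1}, {"translation": [-0.41, 0.27, 0.01], "rotation": [-0.01, 0.2, 0.01], "hand": 0.1}, {"translation": [-0.42, 0.28, 0.0], "rotation": [0.0, 0.19, 0.02], "hand": 0.1}]
end [ 0.5282 -0.0416  0.205 ] maxabs 0.42
```

View pics/s9.png

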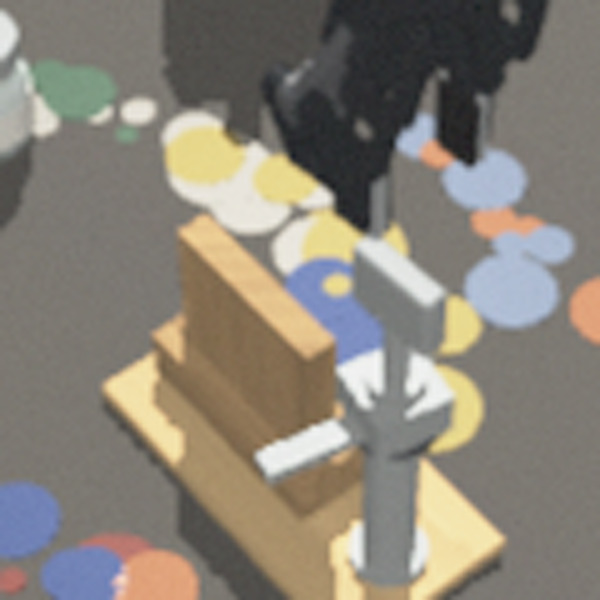

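View pics/t9.png

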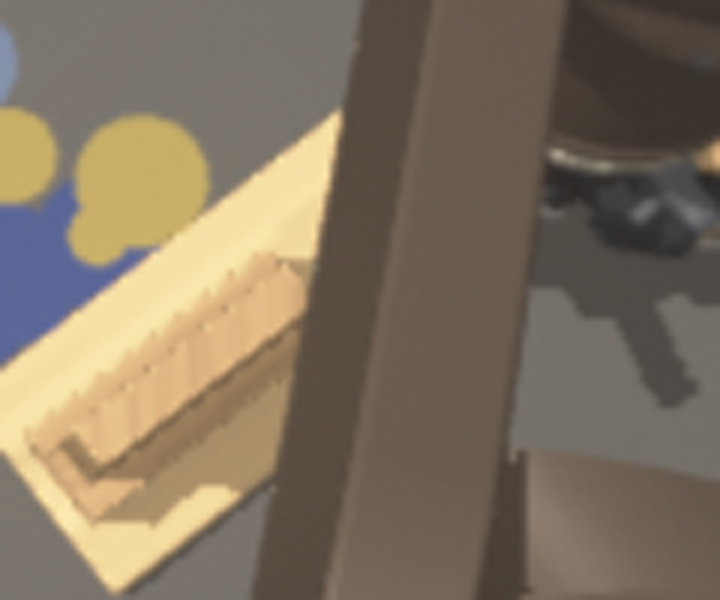

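```bash
python3 - <<'E'
from ov import *
q=[[270+x/5-.4,230+y/5-.4] for x,y in [(180,233),(208,215),(335,342),(308,358)]]
X=atz("side",q,.12);print(X.round(4),X.mean(0)); d=X[2]-X[1];print(np.degrees(np.arctan2(d[1],d[0])));d=X[3]-X[0];print(np.degrees(np.arctan2(d[1],d[0])))
q=[[300+x/4-.4,185+y/4-.4] for x,y in [(262,190),(100,310),(133,338)]]
X=atz("top",q,.12);print(X.round(4))
hy=np.array([np.cos(np.radians(127)),np.sin(np.radians(127))]);hx=np.array([hy[1],-hy[0]])
Z=np.load("top0.npz");X,u,v=cloud("top",Z['d']);a=X[:,:2]-[.5284,-.0418];l=a@hy;c=a@hx
m=(abs(l)<.07)&(abs(c)<.03)&(X[:,2]>.112)&(X[:,2]<.1215);print(m.sum(),np.percentile(l[m],[1,99]),np.percentile(c[m],[1,50,99]))
for lo in(-.03,0,.03):
  k=m&(abs(l-lo)<.012);print(lo,c[k].mean(),np.percentile(c[k],[2,98]))
Z=np.load("side9.npz");X,u,v=cloud("side",Z['d']);a=X[:,:2]-[.5284,-.0418];l=a@hy;c=a@hx
m=(abs(l)<.07)&(abs(c)<.03)&(X[:,2]>.117)&(X[:,2]<.1235);print(m.sum(),np.percentile(l[m],[1,99]),np.percentile(c[m],[1,50,99]))
E
```

```text
[[ 0.494  -0.0074  0.12  ]
 [ 0.5076  0.0035  0.12  ]
 [ 0.5653 -0.0761  0.12  ]
 [ 0.5526 -0.0848  0.12  ]] [ 0.52985899 -0.04121356  0.12      ]
-54.05048398026124
-52.888795898460074
[[ 0.5686 -0.0709  0.12  ]
 [ 0.5037  0.0192  0.12  ]
 [ 0.4882  0.0014  0.12  ]]
281 [-0.04755417  0.05014976] [-0.00819717  0.00082182  0.00946598]
-0.03 0.0005713361856619922 [-0.00823461  0.00916686]
0 0.0002293313823109202 [-0.00793217  0.00929615]
0.03 0.00087557757774443 [-0.00790505  0.00892079]
261 [-0.0489681   0.05057938] [-0.00907466 -0.00021152  0.01001818]
```

```bash
python3 - <<'E'
from ov import *
p,R=rows([.529,-.0413,.26],Rd(37),5,0.1)
rows([.529,-.0413,.08],Rd(37),5,0.1,p,R)
E
```

```text
t=10.20 pos [ 0.5896 -0.123   0.2703] gap 0.0471 F [-0.3 -0.  -1.7] q [-0.26  0.38  1.67  0.    1.1  -0.99]
[{"translation": [-0.41, 0.04, 0.04], "rotation": [0.0, 0.2, 0.0], "hand": 0.1}, {"translation": [-0.4, 0.04, 0.03], "rotation": [0.0, 0.2, 0.0], "hand": 0.1}, {"translation": [-0.41, 0.04, 0.02], "rotation": [0.0, 0.2, 0.0], "hand": 0.1}, {"translation": [-0.41, 0.04, 0.02], "rotation": [0.0, 0.2, 0.01], "hand": 0.1}, {"translation": [-0.4, 0.04, 0.01], "rotation": [-0.01, 0.19, 0.0], "hand": 0.1}]
end [ 0.529  -0.0413  0.2602] maxabs 0.41
t=10.20 pos [ 0.529  -0.0413  0.2602] gap 0.0471 F [-0.3 -0.  -1.7] q [-0.26  0.38  1.67  0.    1.1  -0.99]
[{"translation": [0.0, 0.72, 0.0], "rotation": [0.0, 0.0, 0.0], "hand": 0.1}, {"translation": [0.0, 0.72, 0.0], "rotation": [0.0, 0.0, 0.0], "hand": 0.1}, {"translation": [0.0, 0.72, 0.0], "rotation": [0.0, 0.0, 0.0], "hand": 0.1}, {"translation": [0.0, 0.72, 0.0], "rotation": [0.0, 0.0, 0.0], "hand": 0.1}, {"translation": [0.0, 0.72, 0.0], "rotation": [0.0, 0.0, 0.0], "hand": 0.1}]
end [ 0.529  -0.0414  0.0802] maxabs 0.72
```

play_rows(
  plan=[
    {"translation": [-0.41, 0.04, 0.04], "rotation": [0.0, 0.2, 0.0], "hand": 0.1},
    {"translation": [-0.4, 0.04, 0.03], "rotation": [0.0, 0.2, 0.0], "hand": 0.1},
    {"translation": [-0.41, 0.04, 0.02], "rotation": [0.0, 0.2, 0.0], "hand": 0.1},
    {"translation": [-0.41, 0.04, 0.02], "rotation": [0.0, 0.2, 0], "hand": 0.1},
    {"translation": [-0.4, 0.04, 0.01], "rotation": [0, 0.19, 0.0], "hand": 0.1},
  ],
)

```text
t: 10.7
position: [0.5275, -0.0406, 0.2585]
orientation: [[0.601, -0.002, 0.799], [-0.799, 0.0, 0.601], [-0.001, -1.0, -0.001]]
force: [-0.4, 0.5, 0.7]
finger_gap: 0.0472
```

play_rows(
  plan=[
    {"translation": [0.0, 0.8, 0.0], "rotation": [0.0, 0.0, 0.0], "hand": 0.1},
    {"translation": [0.0, 0.8, 0.0], "rotation": [0.0, 0.0, 0.0], "hand": 0.1},
    {"translation": [0, 0, 0], "rotation": [0, 0, 0], "hand": 0.1},
    {"translation": [0, 0, 0], "rotation": [0, 0, 0], "hand": 0.1},
  ],
)

```text
t: 11.1
position: [0.5281, -0.0413, 0.1795]
orientation: [[0.602, -0.003, 0.798], [-0.798, 0.0, 0.602], [-0.002, -1.0, -0.002]]
force: [0.3, 0.0, -0.1]
finger_gap: 0.047
```

```bash
python3 - <<'E'
from ov import *
rows([.529,-.0413,.08],Rd(37),3,0.1);print(yaw())
p,d=robot.read_camera("side"); crop(p,(260,220,390,350),5,"pics/s10.png")
E
```

```text
t=11.10 pos [ 0.5281 -0.0413  0.1795] gap 0.0470 F [ 0.3  0.  -0.1] q [-0.14  0.38  1.92 -0.    0.84 -0.78]
[{"translation": [0.0, 0.66, 0.01], "rotation": [0.01, 0.0, -0.01], "hand": 0.1}, {"translation": [0.01, 0.66, 0.0], "rotation": [0.01, 0.0, -0.01], "hand": 0.1}, {"translation": [0.0, 0.67, 0.0], "rotation": [0.0, 0.0, 0.0], "hand": 0.1}]
end [ 0.5287 -0.0413  0.08  ] maxabs 0.67
37.02023992681851
```

View pics/s10.png

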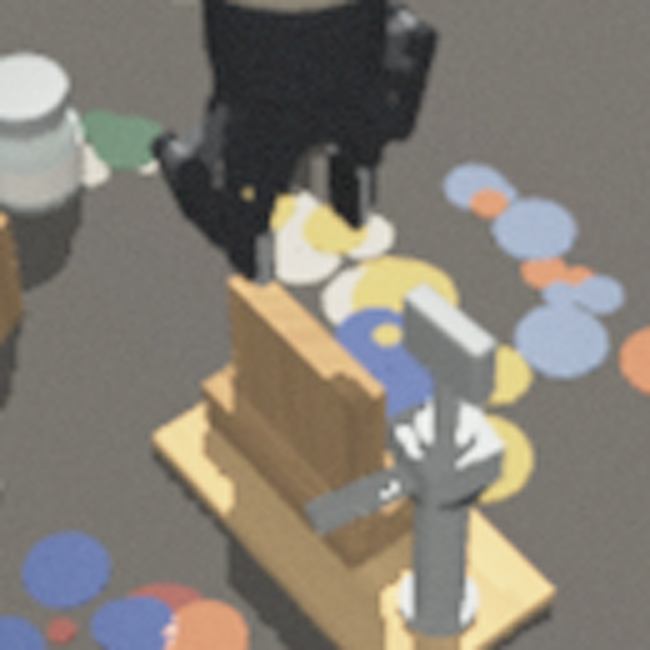

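play_rows(
  plan=[
    {"translation": [0.0, 0.66, 0.01], "rotation": [0, 0, 0], "hand": 0.1},
    {"translation": [0.01, 0.66, 0.0], "rotation": [0, 0, 0], "hand": 0.1},
    {"translation": [0.0, 0.65, 0.0], "rotation": [0, 0, 0], "hand": 0.1},
    {"translation": [0, 0, 0], "rotation": [0, 0, 0], "hand": -0.3},
    {"translation": [0, 0, 0], "rotation": [0, 0, 0], "hand": -1},
  ],
  newtons=40,
)

```text
t: 11.65
position: [0.5302, -0.0416, 0.0827]
orientation: [[0.602, 0.001, 0.799], [-0.799, -0.0, 0.602], [0.0, -1.0, 0.001]]
force: [1.4, 0.3, 0.9]
finger_gap: 0.0189
```

play_rows(
  plan=[
    {"translation": [0, 0, 0], "rotation": [0, 0, 0], "hand": -1},
    {"translation": [0, 0, 0], "rotation": [0, 0, 0], "hand": -1},
    {"translation": [0, 0, 0], "rotation": [0, 0, 0], "hand": -1},
  ],
)

```text
t: 11.95
position: [0.5301, -0.0417, 0.0827]
orientation: [[0.602, 0.002, 0.798], [-0.798, -0.0, 0.602], [0.001, -1.0, 0.001]]
force: [-4.7, -4.8, 12.5]
finger_gap: 0.0175
```

play_rows(
  plan=[
    {"translation": [0, -0.1, -0.01], "rotation": [0, 0, 0], "hand": -1},
    {"translation": [0, -0.3, 0], "rotation": [0, 0, 0], "hand": -1},
    {"translation": [0, -0.5, 0], "rotation": [0, 0, 0], "hand": -1},
    {"translation": [0, -0.7, 0], "rotation": [0, 0, 0], "hand": -1},
    {"translation": [0, -0.8, 0], "rotation": [0, 0, 0], "hand": -1},
  ],
)

```text
t: 12.45
position: [0.5288, -0.0415, 0.2027]
orientation: [[0.602, -0.0, 0.798], [-0.798, 0.0, 0.602], [-0.0, -1.0, -0.0]]
force: [0.7, 0.9, -0.7]
finger_gap: 0.0176
```

```bash
python3 - <<'E'
from ov import *
S=np.load("side0.npz");T=np.load("top0.npz")
crop(S['p'],(295,90,350,145),12,"pics/hs.png"); crop(T['p'],(62,195,132,275),8,"pics/ht.png")
for n,Z in(("side",S),("top",T)):
    X,u,v=cloud(n,Z['d']); m=(X[:,0]>.42)&(X[:,0]<.72)&(X[:,1]>.3)&(X[:,1]<.6)&(X[:,2]>.15)&(X[:,2]<.5)
    print(n,m.sum(),X[m].min(0),X[m].max(0))
    np.save(f"hc_{n}.npy",np.c_[X[m],u[m],v[m]])
E
```

```text
side 1566 [0.4862759  0.4094476  0.15003292] [0.60332431 0.50569713 0.4170534 ]
top 2758 [0.48560312 0.41150231 0.15120098] [0.60420228 0.51083319 0.41675409]
```

View pics/hs.png

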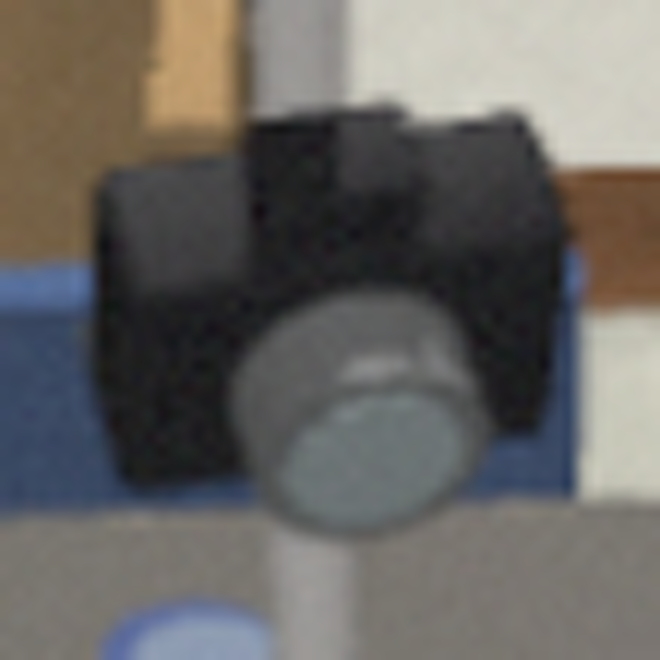

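View pics/ht.png

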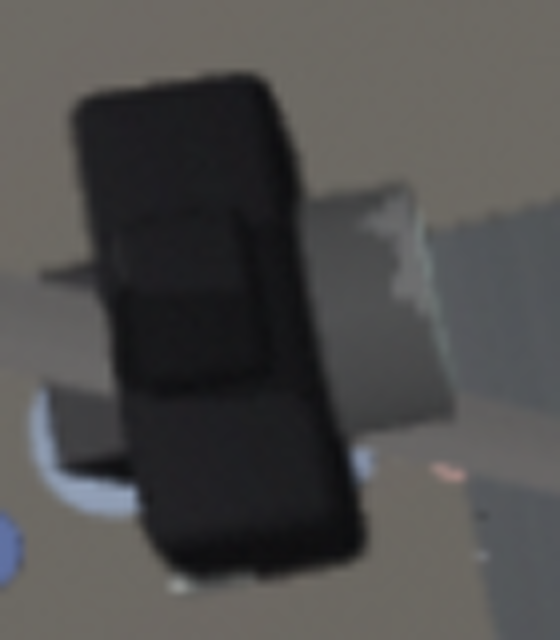

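```bash
python3 - <<'E'
from ov import *
from scipy.optimize import least_squares
P=lambda a,c,f:np.array([[a[0]+x/f-.5+.5/f,a[1]+y/f-.5+.5/f] for x,y in c])
gs=P((295,90),[(282,480),(355,530),(466,430),(395,390),(310,430),(450,480),(300,515)],12)
rs=P((295,90),[(268,478),(300,522),(370,537),(430,517),(490,425)],12)
rt=P((62,195),[(408,182),(455,418)],8)
def Rh(phi):
    c,s=np.cos(phi),np.sin(phi);b=np.radians(20)
    x=np.array([c*np.cos(b),s*np.cos(b),np.sin(b)]);y=np.array([-s,c,0]);return np.c_[x,y,np.cross(x,y)]
a=np.linspace(0,2*np.pi,181)
def circ(o,R,r): return o+np.outer(r*np.cos(a),R[:,1])+np.outer(r*np.sin(a),R[:,2])
def dist(poly,p): 
    return np.array([np.sqrt(((poly-q)**2).sum(1)).min() for q in p])
def res(v,parts=False):
    o=v[:3];R=Rh(v[3]);r=v[4]
    g=dist(proj("side",circ(o,R,r)),gs);q=dist(proj("side",circ(o,R,.029)),rs)
    t=(proj("top",[o-.029*R[:,1],o+.029*R[:,1]])) ; t=t[np.argsort(t[:,1])]-rt
    if parts: return g,q,t
    return np.r_[g,q,t.ravel()*.7]
f=least_squares(res,[.56,.418,.266,np.radians(102),.024]);print(f.x,np.degrees(f.x[3]),f.cost);print([x.round(2).tolist() for x in res(f.x,True)])
for n,Z in(("side",np.load("side0.npz")),):
    X,u,v=cloud(n,Z['d']); m=((u-325.8)**2+(v-127.8)**2<25);Y=X[m];c=Y.mean(0);nn=np.linalg.svd(Y-c)[2][2];nn*=np.sign(nn[1]);print("glass plane",m.sum(),c,nn,np.degrees(np.arctan2(nn[1],nn[0])),np.degrees(np.arcsin(nn[2])),np.abs((Y-c)@nn).max())
# body top view edges
for e in ([(80,130),(150,520)],[(280,150),(352,520)],[(296,200),(345,440)]):
    q=atz("top",P((62,195),e,8),.30);d=q[0]-q[1];print("edge",np.degrees(np.arctan2(d[1],d[0]))+90)
H=np.load("hc_top.npy");print(np.percentile(H[:,2],[50,90,99]))
E
```

```text
[0.55796165 0.42362566 0.26549355 1.80533643 0.02322685] 103.43815781418542 1.4914182681604655
[[0.11, 0.46, 0.19, 0.16, 0.29, 0.08, 0.19], [0.88, 0.98, 0.08, 0.15, 0.16], [[-0.08, -0.52], [-0.15, -1.14]]]
glass plane 79 [0.5576709  0.42184551 0.2667657 ] [-0.23587556  0.91054828  0.33950633] 104.52310395590172 19.84679980749418 0.004323982034489492
edge 102.90247253960966
edge 103.30765432007847
edge 103.83798431467815
[0.31386486 0.37574286 0.41464928]
```

```bash
cat >> ov.py <<'E'
def Rh(phi):
    c,s=np.cos(phi),np.sin(phi);b=np.radians(20)
    x=np.array([c*np.cos(b),s*np.cos(b),np.sin(b)]);y=np.array([-s,c,0]);return np.c_[x,y,np.cross(x,y)]
PHI=np.radians(103.4); HO=np.array([.558,.4215,.2662])
RH=Rh(PHI); F=HO-.2*RH[:,0]; RT=np.c_[-RH[:,1],-RH[:,2],RH[:,0]]
OFF=np.array([-.001,.0177,.009])
TCP=F-RT@OFF
E
python3 - <<'E'
from ov import *
print("F",F,"TCP",TCP)
rows(TCP,RT,20,-1)
E
```

```text
F [0.60155436 0.23867794 0.19779597] TCP [0.60589003 0.22479374 0.21135035]
t=12.45 pos [ 0.5288 -0.0415  0.2027] gap 0.0176 F [ 0.7  0.9 -0.7] q [-0.14  0.35  1.9   0.    0.89 -0.78]
[{"translation": [-0.17, -0.01, 0.22], "rotation": [0.18, -0.66, 0.12], "hand": -1}, {"translation": [-0.15, 0.0, 0.23], "rotation": [0.18, -0.66, 0.12], "hand": -1}, {"translation": [-0.14, 0.0, 0.24], "rotation": [0.18, -0.66, 0.12], "hand": -1}, {"translation": [-0.13, 0.01, 0.25], "rotation": [0.18, -0.66, 0.12], "hand": -1}, {"translation": [-0.11, 0.01, 0.25], "rotation": [0.18, -0.66, 0.11], "hand": -1}]
[{"translation": [-0.1, 0.02, 0.26], "rotation": [0.18, -0.66, 0.12], "hand": -1}, {"translation": [-0.08, 0.02, 0.26], "rotation": [0.18, -0.66, 0.12], "hand": -1}, {"translation": [-0.06, 0.03, 0.27], "rotation": [0.17, -0.65, 0.11], "hand": -1}, {"translation": [-0.05, 0.03, 0.27], "rotation": [0.18, -0.66, 0.12], "hand": -1}, {"translation": [-0.03, 0.04, 0.27], "rotation": [0.17, -0.65, 0.11], "hand": -1}]
[{"translation": [-0.02, 0.04, 0.27], "rotation": [0.18, -0.66, 0.12], "hand": -1}, {"translation": [0.0, 0.04, 0.27], "rotation": [0.17, -0.65, 0.11], "hand": -1}, {"translation": [0.01, 0.05, 0.27], "rotation": [0.18, -0.66, 0.12], "hand": -1}, {"translation": [0.03, 0.05, 0.27], "rotation": [0.17, -0.65, 0.11], "hand": -1}, {"translation": [0.05, 0.06, 0.27], "rotation": [0.18, -0.66, 0.12], "hand": -1}]
[{"translation": [0.06, 0.06, 0.27], "rotation": [0.17, -0.65, 0.11], "hand": -1}, {"translation": [0.08, 0.06, 0.26], "rotation": [0.18, -0.66, 0.12], "hand": -1}, {"translation": [0.1, 0.07, 0.25], "rotation": [0.17, -0.65, 0.11], "hand": -1}, {"translation": [0.11, 0.07, 0.25], "rotation": [0.18, -0.66, 0.12], "hand": -1}, {"translation": [0.12, 0.07, 0.24], "rotation": [0.17, -0.65, 0.11], "hand": -1}]
end [0.6057 0.2247 0.2115] maxabs 0.66
```

play_rows(
  plan=[
    {"translation": [-0.17, -0.01, 0.22], "rotation": [0.18, -0.66, 0.12], "hand": -1},
    {"translation": [-0.15, 0.0, 0.23], "rotation": [0.18, -0.66, 0.12], "hand": -1},
    {"translation": [-0.14, 0.0, 0.24], "rotation": [0.18, -0.66, 0.12], "hand": -1},
    {"translation": [-0.13, 0.01, 0.25], "rotation": [0.18, -0.66, 0.12], "hand": -1},
    {"translation": [-0.11, 0.01, 0.25], "rotation": [0.18, -0.66, 0.11], "hand": -1},
  ],
)

```text
t: 12.95
position: [0.5486, 0.0256, 0.2044]
orientation: [[0.806, 0.02, 0.591], [-0.591, 0.093, 0.802], [-0.038, -0.995, 0.087]]
force: [0.1, -0.4, -0.9]
finger_gap: 0.0178
```

play_rows(
  plan=[
    {"translation": [-0.1, 0.02, 0.26], "rotation": [0.18, -0.66, 0.12], "hand": -1},
    {"translation": [-0.08, 0.02, 0.26], "rotation": [0.18, -0.66, 0.12], "hand": -1},
    {"translation": [-0.06, 0.03, 0.27], "rotation": [0.17, -0.65, 0.11], "hand": -1},
    {"translation": [-0.05, 0.03, 0.27], "rotation": [0.18, -0.66, 0.12], "hand": -1},
    {"translation": [-0.03, 0.04, 0.27], "rotation": [0.17, -0.65, 0.11], "hand": -1},
  ],
)

```text
t: 13.45
position: [0.568, 0.0919, 0.2062]
orientation: [[0.941, 0.012, 0.338], [-0.335, 0.183, 0.924], [-0.051, -0.983, 0.176]]
force: [-0.3, -0.0, -1.3]
finger_gap: 0.0175
```

play_rows(
  plan=[
    {"translation": [-0.02, 0.04, 0.27], "rotation": [0.18, -0.66, 0.12], "hand": -1},
    {"translation": [0.0, 0.04, 0.27], "rotation": [0.17, -0.65, 0.11], "hand": -1},
    {"translation": [0.01, 0.05, 0.27], "rotation": [0.18, -0.66, 0.12], "hand": -1},
    {"translation": [0.03, 0.05, 0.27], "rotation": [0.17, -0.65, 0.11], "hand": -1},
    {"translation": [0.05, 0.06, 0.27], "rotation": [0.18, -0.66, 0.12], "hand": -1},
  ],
)

```text
t: 13.95
position: [0.5869, 0.1581, 0.2086]
orientation: [[0.998, -0.022, 0.059], [-0.051, 0.266, 0.963], [-0.037, -0.964, 0.264]]
force: [0.0, 0.3, -1.6]
finger_gap: 0.0175
```

play_rows(
  plan=[
    {"translation": [0.06, 0.06, 0.27], "rotation": [0.17, -0.65, 0.11], "hand": -1},
    {"translation": [0.08, 0.06, 0.26], "rotation": [0.18, -0.66, 0.12], "hand": -1},
    {"translation": [0.1, 0.07, 0.25], "rotation": [0.17, -0.65, 0.11], "hand": -1},
    {"translation": [0.11, 0.07, 0.25], "rotation": [0.18, -0.66, 0.12], "hand": -1},
    {"translation": [0.12, 0.07, 0.24], "rotation": [0.17, -0.65, 0.11], "hand": -1},
  ],
)

```text
t: 14.45
position: [0.6065, 0.2252, 0.2109]
orientation: [[0.972, -0.078, -0.22], [0.234, 0.333, 0.913], [0.002, -0.94, 0.342]]
force: [0.8, -0.3, -1.4]
finger_gap: 0.0177
```

play_rows(
  plan=[
    {"translation": [0, 0, 0], "rotation": [0, 0, 0], "hand": -1},
    {"translation": [0, 0, 0], "rotation": [0, 0, 0], "hand": -1},
  ],
)

```text
t: 14.65
position: [0.606, 0.2243, 0.2104]
orientation: [[0.973, -0.078, -0.217], [0.23, 0.332, 0.915], [0.001, -0.94, 0.341]]
force: [-0.7, 0.6, -0.9]
finger_gap: 0.0176
```

```bash
python3 - <<'E'
from ov import *
rows(TCP,RT,1,-1)
for n in("side","top"):
    p,d=robot.read_camera(n); cv2.imwrite(f"pics/{n}11.png",p[:,:,::-1]); np.savez(f"{n}11.npz",p=p,d=d)
E
```

```text
t=14.65 pos [0.606  0.2243 0.2104] gap 0.0176 F [-0.7  0.6 -0.9] q [ 0.11  0.51  1.66  0.4   1.05 -1.91]
[{"translation": [0.0, -0.01, 0.02], "rotation": [0.01, -0.01, 0.01], "hand": -1}]
end [0.6059 0.2251 0.2112] maxabs 0.02
```

View pics/side11.png

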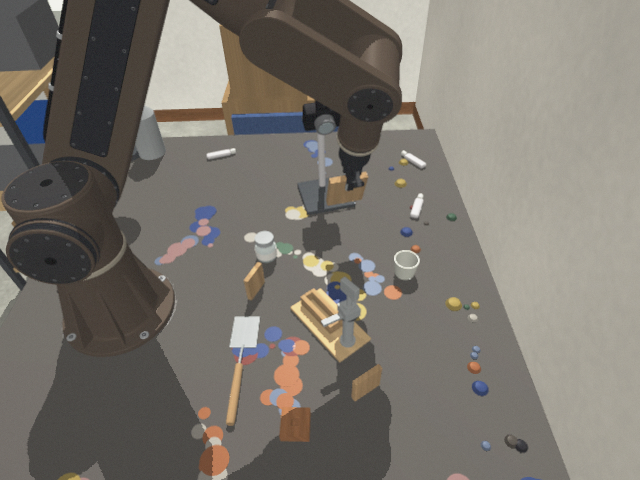

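View pics/top11.png

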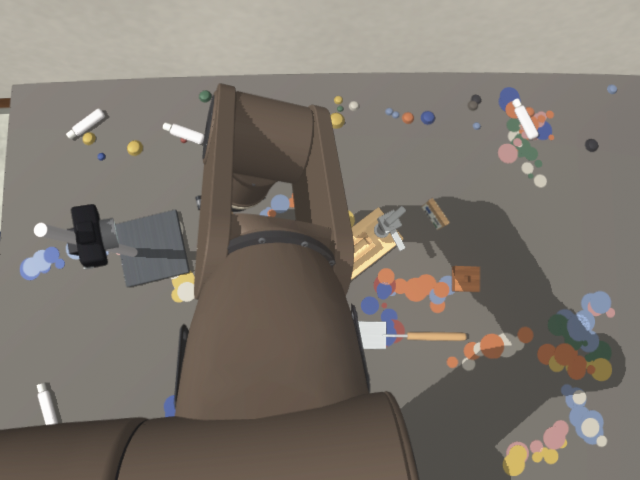

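```bash
python3 - <<'E'
from ov import *
o=robot.get_obs();p=np.array(o['position']);R=np.array(o['orientation'])
Rp=np.c_[R[:,2],-R[:,0],-R[:,1]]; pic=p+R@OFF; org=pic-Rp@[.009,0,.055]
c=np.array([[x,y,z] for x in(-.009,.009) for y in(-.05,.05) for z in(0,.11)])
E=[(i,j) for i in range(8) for j in range(i) if bin(i^j).count('1')==1]
L=np.array([[c[i],c[j]] for i,j in E])@Rp.T+org
S=np.load("side11.npz");overlay("side",S['p'],L,(315,160,385,215),11,"pics/pan.png");crop(S['p'],(315,160,385,215),11,"pics/pan0.png")
X,u,v=cloud("side",S['d']); b=(X-org)@Rp; m=(abs(b[:,1])<.045)&(b[:,2]>.005)&(b[:,2]<.06)&(abs(b[:,0])<.03);Y=X[m];cc=Y.mean(0);n=np.linalg.svd(Y-cc)[2][2];n*=np.sign(n[1]);print(m.sum(),"local x of back",b[m][:,0].mean(),"normal local",Rp.T@n, "yaw",np.degrees(np.arctan2(n[1],n[0])),"pitch",np.degrees(np.arcsin(n[2])))
print("head err pic-F in head axes mm",(RH.T@(pic-F)*1000).round(1))
E
```

```text
334 local x of back -0.00716779816260962 normal local [ 0.99994336  0.00127746 -0.01056575] yaw 103.38538793760287 pitch 19.339754409082087
head err pic-F in head axes mm [-1.1  0.2 -0.7]
```

View pics/pan.png

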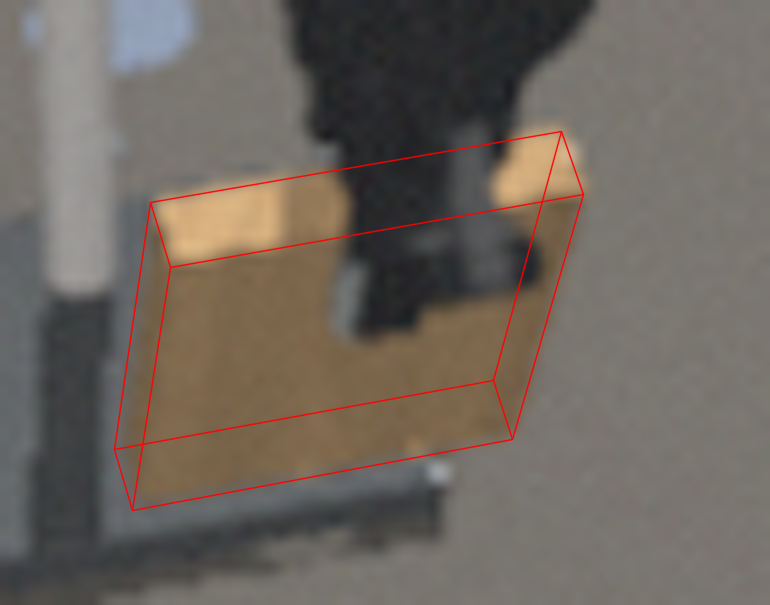

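View pics/pan0.png

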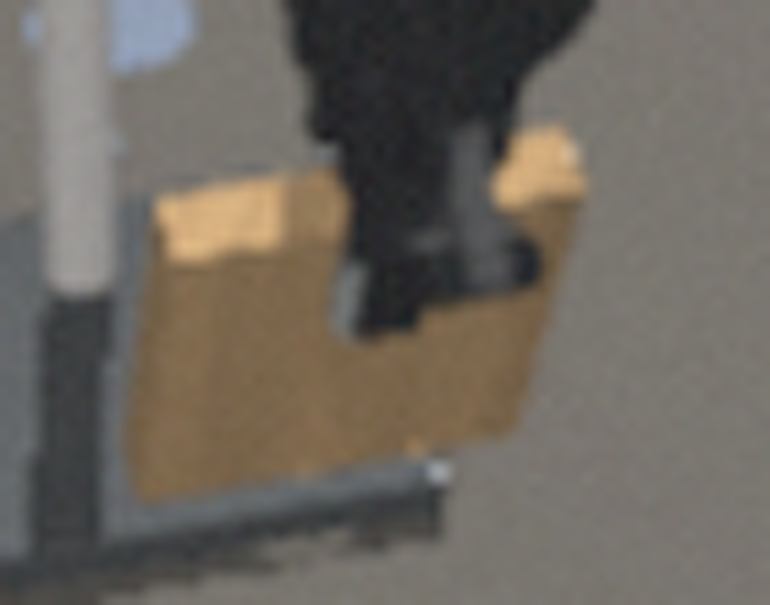

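```bash
python3 - <<'E'
from ov import *
print("side",proj("side",HO),"meas 325.9 127.9; top",proj("top",HO),"meas 115.5 232.1")
print("px/mm axes side",[(proj("side",HO+RH[:,i]*.01)-proj("side",HO)).round(2) for i in range(3)],"top",[(proj("top",HO+RH[:,i]*.01)-proj("top",HO)).round(2) for i in range(3)])
for n in("side","top"): print(n,[(np.round(r['centre'],1),r['score']) for r in robot.tip_of(n,"head")])
S=np.load("side11.npz");
for f in("top0","top11","side0","side11"):
    Z=np.load(f+".npz");X,u,v=cloud(f[:-1] if f.endswith('0') else f[:-2],Z['d']);b=(X-HO)@RH
    m=(np.hypot(b[:,1],b[:,2])<.02)&(abs(b[:,0])<.02); print(f,m.sum(),np.median(b[m][:,0]) if m.any() else '')
    m=(abs(b[:,1])<.035)&(b[:,2]>.026)&(b[:,2]<.035)&(b[:,0]>-.03)&(b[:,0]<.05)
    if m.any(): print(" barrel top: n",m.sum(),"x front 2%",np.percentile(b[m][:,0],[0,2,5]),"y mean",b[m][:,1].mean(),"ymin/max",np.percentile(b[m][:,1],[2,98]),"zmax",np.percentile(b[m][:,2],[50,95]))
E
```

```text
side [[325.83573719 127.96409837]] meas 325.9 127.9; top [[116.27448202 231.09136373]] meas 115.5 232.1
px/mm axes side [array([[-0.87, -2.7 ]]), array([[-3.38,  0.53]]), array([[ 0.27, -2.35]])] top [array([[-5.38,  0.96]]), array([[1.  , 4.99]]), array([[-0.33, -1.1 ]])]
side [(array([327.6, 126.5]), 0.87)]
top []
top0 17 0.0005584143761392067
 barrel top: n 369 x front 2% [0.00200224 0.0048922  0.0084113 ] y mean 0.0007361482196825541 ymin/max [-0.03364395  0.03344086] zmax [0.03166898 0.03434287]
top11 18 0.0005797334153712374
 barrel top: n 369 x front 2% [0.00200455 0.00537802 0.00912765] y mean 0.00017002875769782185 ymin/max [-0.03388782  0.03370984] zmax [0.03194257 0.03411652]
side0 103 0.0007808193914367271
 barrel top: n 150 x front 2% [-0.00120433  0.00212061  0.0071603 ] y mean 0.00036282252823881684 ymin/max [-0.03300487  0.03361469] zmax [0.03152953 0.03469792]
side11 98 0.0009553945160880256
 barrel top: n 125 x front 2% [0.0009708  0.00221026 0.00572941] y mean 0.005088144513485688 ymin/max [-0.02731946  0.03337778] zmax [0.03102545 0.0344635 ]
```

```bash
python3 - <<'E'
from ov import *
for f,n in(("top0","top"),("side0","side"),("top11","top")):
    Z=np.load(f+".npz");X,u,v=cloud(n,Z['d']);b=(X-HO)@RH
    m=(abs(b[:,1])<.006)&(abs(b[:,2])<.06)&(b[:,0]>.006)&(b[:,0]<.025)&(b[:,2]>.01); print(f,m.sum(),np.percentile(b[m][:,2],[5,50,95]))
    for x0 in(.008,.014,.02,.026,.032): 
        k=m&(abs(b[:,0]-x0)<.003); print("  ",x0,b[k][:,2].mean() if k.any() else '')
    # circle fit of barrel cross-section
    m=(b[:,0]>.006)&(b[:,0]<.025)&(b[:,2]>.005)&(np.hypot(b[:,1],b[:,2])<.036)&(np.hypot(b[:,1],b[:,2])>.022)
    from scipy.optimize import least_squares
    r=least_squares(lambda q:np.hypot(b[m][:,1]-q[0],b[m][:,2]-q[1])-.029,[0,0],loss='soft_l1',f_scale=.002); print("  barrel centre (y,z)",r.x,m.sum())
print(robot.get_obs()['t'],robot.get_obs()['position'])
E
```

```text
top0 66 [0.02293852 0.02586317 0.02784192]
   0.008 0.026298492317627112
   0.014 0.025641350003763337
   0.02 0.02530943800530144
   0.026 0.025119283543546738
   0.032 
  barrel centre (y,z) [ 0.00077186 -0.00346449] 291
side0 23 [0.02331962 0.02653335 0.02977114]
   0.008 0.026099501581870067
   0.014 0.0270267431867342
   0.02 0.026360030421786064
   0.026 0.026822029078955412
   0.032 
  barrel centre (y,z) [ 0.00089756 -0.00256077] 108
top11 67 [0.02296667 0.02548193 0.02779523]
   0.008 0.02623072276354518
   0.014 0.025220242075673388
   0.02 0.02489502923100564
   0.026 0.025695150174574216
   0.032 
  barrel centre (y,z) [ 0.00066875 -0.00371601] 299
14.85 [0.60588743 0.22399174 0.21030368]
```

```bash
python3 - <<'E'
from ov import *
from scipy.optimize import least_squares
B=[]
for f,n in(("top0","top"),("side0","side"),("top11","top")):
    Z=np.load(f+".npz");X,u,v=cloud(n,Z['d']);b=(X-HO)@RH
    m=(b[:,0]>.006)&(b[:,0]<.025)&(b[:,2]>-.015)&(np.hypot(b[:,1],b[:,2])<.036)&(np.hypot(b[:,1],b[:,2])>.018);B.append(b[m])
    r=least_squares(lambda q:np.hypot(b[m][:,1]-q[0],b[m][:,2]-q[1])-q[2],[0,0,.028],loss='soft_l1',f_scale=.002); print(f,r.x,m.sum())
b=np.vstack(B[:2]);r=least_squares(lambda q:np.hypot(b[:,1]-q[0],b[:,2]-q[1])-q[2],[0,0,.028],loss='soft_l1',f_scale=.002); print(r.x)
E
```

```text
top0 [ 0.00100082 -0.00231455  0.02801554] 311
side0 [ 0.00107588 -0.0020532   0.02855148] 119
top11 [ 0.00086336 -0.0026846   0.02811401] 316
[ 0.00104677 -0.00223444  0.02813668]
```

play_rows(
  plan=[
    {"translation": [-0.01, 0.02, 0.01], "rotation": [0, 0, 0], "hand": -1},
    {"translation": [-0.01, 0.01, 0.01], "rotation": [0, 0, 0], "hand": -1},
    {"translation": [0, 0, 0], "rotation": [0, 0, 0], "hand": -1},
    {"translation": [0, 0, 0], "rotation": [0, 0, 0], "hand": -1},
    {"translation": [0, 0, 0], "rotation": [0, 0, 0], "hand": -1},
  ],
)

```text
t: 15.35
position: [0.6047, 0.2256, 0.209]
orientation: [[0.973, -0.079, -0.217], [0.231, 0.332, 0.914], [0.0, -0.94, 0.342]]
force: [-0.2, -1.1, -0.8]
finger_gap: 0.0177
```

```bash
python3 - <<'E'
from ov import *
o=robot.get_obs();p=np.array(o['position']);R=np.array(o['orientation'])
print(o['t'],((RH.T@(p+R@OFF-F))*1000).round(1),"rot err deg",np.degrees(Ro.from_matrix(RT.T@R).as_rotvec()).round(2),o['finger_gap'],np.abs(o['joint_velocities']).max())
p,d=robot.read_camera("side"); crop(p,(270,90,410,350),3,"pics/fin.png")
E
```

```text
15.35 [ 0.2  1.  -2.6] rot err deg [-0.03  0.02 -0.03] 0.01772147952454557 0.0016345608459039165
```

View pics/fin.png

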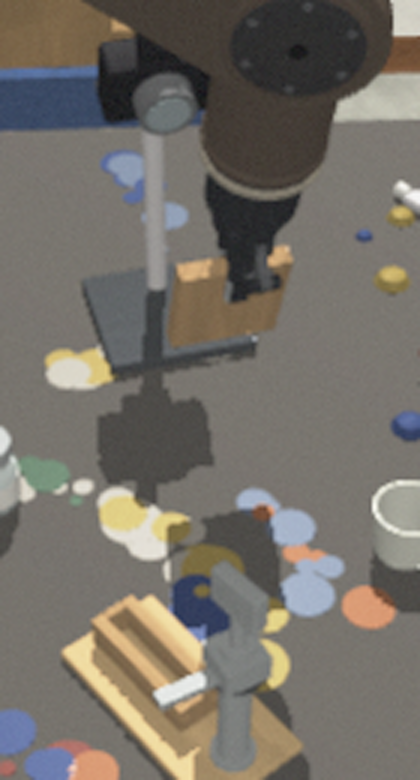

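Everything is in place and still: the key stands in the button, the slot is empty, and the panel is in front of the lens.

```bash
python3 -c "
from bench import robot
print(robot.hand_in(), robot.get_obs()['t'])"
```

```text
the job is handed in; nothing more can be done
the job is handed in; nothing more can be done
```

The job is handed in at about 15.4 s. The square key is in the recess, the arm is clear, and the panel is held still in front of the inspection camera.

- **Key and button:** I put the key in the recess and turned it 84° counter-clockwise. The arm points well clear of the panel. I did not compute the final button angle; from the key turn I expect about 1.3–1.5 rad. The gripper touched only the key, and the last picture shows the key still standing in the recess.
- **Panel:** I lifted it out and hold it right way up, picture side to the lens, with a grip of 40 N. The fingers read 17.7 mm open and the joints are almost still.
- **Centring:** The arm's reading puts the picture's middle about 0.2, 1.0 and −2.6 mm from my first estimate of the focus point, in the head's axes. Later depth fits moved that estimate by roughly +0.7, +0.7 and −1.5 mm, so the remaining error should be about 1–2 mm.
- **Squareness:** The arm's orientation is within 0.1° of the target. Before the last 2 mm correction, depth on the back of the panel gave a tilt of 19.3° against the target 20°, which is within its noise. I left it as it was.
- **Disagreements:** My estimates of the lens centre differ by 1–3 mm, and by up to 6 mm counting the network's first triangulation; I used a compromise. The top camera could not see the panel at the end because the arm was in the way, so only the side camera and the arm's reading check the final pose.
- **Surroundings:** No contact shows on the camera, jar, palette knife or cup. The wrist force I read never passed about 15 N.

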